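# Get the salt pot out from behind the bottles

### The arm

A 6-joint arm with a two-finger parallel gripper is mounted at the origin on the work surface. World frame = base frame: x ahead of the robot, y to its left, z up, the work surface at z = 0. Lengths are in m, angles in rad, forces in N, time in s.
With the tool pointing down it reaches from about 0.3 to 0.875 m from the base axis. Payload 6.4 kg.
Tool frame: the origin (TCP) lies on the front face of the gripper's body, between the roots of the fingers; the fingertips stand 73 mm ahead of it and the grasp point (between the pads) lies ctrl.pinch_z ahead of it (ctrl.pinch_z is the distance from the TCP to the grasp point, in m); z points along the fingers, x is the direction in which the jaws open and shut, and the axes are right-handed (so a half turn about z gives the same grasp; the last joint's range is limited). The gripper opens to 85 mm and grips with 20 to 120 N. Pads are 22 mm wide; open, the fingers measure 114 mm over their backs; the gripper's body (76 mm by 85 mm) begins 54 mm behind the grasp point. The pads swing forward as they close: fully open they stand 13 mm farther back than shut.
Start: joints at [-1.462, 0.181, 1.607, -0, 1.354, -0.206], TCP at [0.178, -0.547, 0.304] pointing down, gripper open.
Joint ranges: [-2.99, 2.99], [-0.89, 2.07], [0.3, 2.58], [-1.14, 4.28], [0, 2.63], [-3.12, 3.12]. Speed limits (rad/s): [2.57, 2.57, 3.01, 3.14, 3.14, 3.14].

### API

Orientations are given as a unit quaternion [w, x, y, z].
In Python, from bench import ctrl gives the robot as it stands.
- The arm moves only by the tool move_arm, never from a script. Its argument "rows" is text: rows parted by semicolons, each of 7 numbers parted by spaces: the shift along the tool's x, y, z in cm, then the turn, a rotation vector about the tool's x, y, z in degrees, then the opening, from 0 (shut) to 1 (fully open). In form: x y z rx ry rz grip; .... A call has 1 to 20 rows; each row shifts and turns the commanded pose from where the row before left it, along the tool's axes as they then stand; what a row does not reach is not made up. A row lasts 1/10 s, in which the tool goes at most 50 mm and 8.59 degrees, less where a joint would pass 70% of its speed; a pose out of reach is approached as far as the arm can. A call with a gripper value outside its range is refused whole. The fingers move at their own pace and stop on an object; the grip force is fixed at half the most. Time passes only in rows, so rows that do not move let the fingers close. It gives the time, the measured TCP pose, the force and the opening at its end, in the units of the state.
- ctrl.get_obs(): the state, without advancing time (a new reading comes with each control period).
- ctrl.camera(name): name is "scene" or "top" or "wrist"; returns a dict with "color" (384x512x3 uint8, blue, green, red), "fx", "fy", "cx", "cy" (pixels), "k1" (the pictures are not rectified: a ray, as slopes to the right and down, at radius r is drawn at 1 + k1 r^2 times it, then the intrinsics apply), "rvec" (rotation vector, rad) and "tvec" (3), from world to camera coordinates, as OpenCV has them. Camera axes: x right, y down, z forward; pixel columns grow to the right and rows downward; lengths in m; the calibration is good to about 2 mm. A picture is of the moment at which its call begins. There is no depth.
- ctrl.hand_in(): hands the job in, once; it reports no verdict.
Trained networks look in the newest picture that a camera, given by its name, has taken for a name from the list of things; names that differ only in an ending like _2 or _b are one class to them, and where a whole thing is asked for, a point or a joint stands for the part that bears it (a point fixed in the world has none). Each returns a list of dicts, best first, with "confidence" (0 to 1); they miss things now and then, are a little off and sometimes report something else, mostly with a low value. They report only what shows in the picture. A call takes as long as a camera call. They do not tell look-alikes from the thing itself.
- ctrl.look_for(camera, query): "bbox" ([left, top, right, bottom] in pixels, round what is visible of it).
- ctrl.trace(camera, query): "region" (384x512 bool, what is visible of it) and "bbox" ([left, top, right, bottom] in pixels, round what is visible of it).
The state is a dict: "time_s": time; "q": joint angles; "dq": joint speeds; "joint_efforts": joint torques, N m; "eef_pos": TCP position; "eef_rot": TCP orientation; "wrist_force": force on the tool from outside, world axes, zero at the start; "torque": the same for the moment, N m; "opening": opening from 0.0 (shut) to 1.0 (fully open).
Only numpy, scipy, OpenCV 4.12 (cv2) and the standard library are available. Lean on these libraries where they do the work, as an engineer would, in place of code of your own. Each camera call takes 0.05 s, during which the arm holds its last target.

### The job

The blue salt pot stands at the back of the white cruet tray, hemmed in by the oil bottle, the vinegar bottle and the pepper mill. Stand those three on the chopping board first, then take the salt pot out and stand it in the middle of the round cork mat, and only then put each of the three back in the middle of the very place on the tray where it stood at the start. Keep everything upright, set things down without dropping them, and leave the little steel bowl on the tray, the mug and the spice jar where they are.

Things in the scene. Friction and masses are not known exactly. Their poses are not given: they have to be found in the camera images.
- oil: Oil bottle: green glass, white label, yellow cap; upright bottle, 166 mm tall: round body 56 mm across up to 90 mm, tapering to a 26 mm neck, and a round screw cap 30 mm across from 134 to 166 mm height (the easy grip, from above). 0.36 kg +-20%. Origin: centre of its underside, z up.
- vinegar: Vinegar bottle: amber-brown glass, red label, black cap; upright bottle, 166 mm tall: round body 56 mm across up to 90 mm, tapering to a 26 mm neck, and a round screw cap 30 mm across from 134 to 166 mm height (the easy grip, from above). 0.36 kg +-20%. Origin: centre of its underside, z up.
- mill: Pepper mill: turned brown wood, 166 mm tall: foot 56 mm across, waist 42 mm, shoulder 50 mm across at 100-112 mm with a steel ring, then a straight round wooden head 34 mm across from 112 to 150 mm height (the easy grip, from above), and a small steel nut 14 mm across on top (157-166 mm). 0.30 kg +-20%. Origin: centre of its underside, z up.
- saltpot: Salt pot: low round blue ceramic pot 56 mm across and 46 mm high, with a light wooden lid (57 mm across, fixed on, up to 53 mm) and on the lid a straight round wooden knob 24 mm across from 53 to 77 mm height; can be gripped by the knob or round the body. 0.28 kg +-20%. Origin: centre of its underside, z up.
- tray: White cruet tray, fixed, 170 (its x) by 220 mm (its y); floor 6 mm up, rim 14 mm high. Four flush cork insets 67 mm across, at (x, y) mm in its frame: back (36, 0), front (-32, 0), left (14, 67), right (14, -67). Salt pot on the back one; the two bottles and the mill on the others, varying, within 3 mm of the middle. Origin: centre of its underside; x points away from the robot (+-0.35 rad).
- board: Chopping board, fixed: light wood, 300 mm (its x) by 200 mm (its y), 18 mm thick, with a thin groove line near the edge; to the left or to the right of the tray. Empty at the start; there is room for all three. Origin: centre of its underside.
- mat: Cork mat, fixed: round, 100 mm across, 6 mm thick, on the other side of the tray from the board. Origin: centre of its underside.
- pinch: Little steel bowl, 44 mm across, 26 mm high, standing in the tray's front left corner at about (-55, 78) mm in the tray's frame. Bystander. Origin: centre of its underside.
- mug: White mug, 80 mm across, 92 mm high, with a handle, behind the tray. Bystander. Origin: centre of its underside.
- spicejar: Spice jar: glass with a red lid and white label, 44 mm across, 100 mm high, behind the tray. Bystander. Origin: centre of its underside.
Not all that is in view belongs to the job. What is meant by the mat is not green, and is the smaller of those in its own colour.

How it is judged:
By the outcome, as a careful person would: the job done as asked, in the order asked, and still so for the second after the job is handed in, with the robot touching nothing.
It also fails if it takes over 141 s, if anything falls off the work surface, if the arm or the gripper's body presses on something with over 40 N, if the wrist force passes 120 N, or if a joint passes its speed limit or range.

## Working session

There is one attempt and no reset: what is moved stays moved. The work goes in short steps, Python scripts to look and compute and a tool call to move; the robot and the scene stay as the last step left them, time stands still between calls to the robot, and variables do not carry over. Pictures are saved under pics/ and viewed, and the job is handed in when it is done.

Besides the shell and the picture viewer there is one more tool, called after ">>>" as name(argument=value, ...) on one line, values as JSON. move_arm: Moves the arm, as the interface text tells. Its arguments: {"type":"object","properties":{"rows":{"type":"string"}},"required":["rows"]}

```bash
ls; mkdir -p pics
python3 - <<'E'
from bench import ctrl
import cv2
print(ctrl.get_obs(), ctrl.pinch_z)
for n in ["scene","top","wrist"]:
    c=ctrl.camera(n); cv2.imwrite(f"pics/{n}0.png",c["color"])
    print(n,{k:v for k,v in c.items() if k!="color"})
E
```

```text
pics
{'time_s': 0.0, 'q': array([-1.46230106e+00,  1.81555483e-01,  1.60800418e+00, -1.78169510e-05,
        1.35379774e+00, -2.06297956e-01]), 'dq': array([-1.47983092e-04, -4.35593374e-05, -1.24505991e-03,  2.11485177e-03,
        1.30039180e-03,  3.85266714e-04]), 'joint_efforts': array([-1.08934379e-03, -4.44877803e+01, -3.51339555e+01, -4.08117430e-04,
        9.17873054e-03, -1.08505324e-05]), 'eef_pos': array([ 0.17799782, -0.54630702,  0.30297777]), 'eef_rot': array([-6.47845942e-04,  8.09204085e-01, -5.87526995e-01, -5.99133661e-04]), 'wrist_force': array([-0.16062292,  0.00591409,  0.1920964 ]), 'torque': array([-0.04687964, -0.023717  , -0.0199339 ]), 'opening': 1.0008226976854238} 0.0539
scene {'fx': 370.5445572614852, 'fy': 370.5445572614852, 'cx': 254.8880132348158, 'cy': 186.5257960072405, 'k1': -0.06692354118474604, 'rvec': array([ 2.25141014,  1.27808901, -0.40472234]), 'tvec': array([-0.22159575, -0.41447034,  1.39142663])}
top {'fx': 369.4443754417974, 'fy': 369.4443754417974, 'cx': 252.68367492501417, 'cy': 191.36950884447748, 'k1': 0.021817652624865198, 'rvec': array([ 2.04799177, -2.16921163,  0.23079594]), 'tvec': array([-0.0650136 ,  0.55033167,  0.90006479])}
wrist {'fx': 309.89202152936565, 'fy': 309.89202152936565, 'cx': 256.5514888245812, 'cy': 186.61069295034153, 'k1': -0.07824962835160341, 'rvec': array([-2.34143274,  1.7010577 ,  0.25254777]), 'tvec': array([-0.57450284, -0.03789716,  0.37885196])}
```

View pics/scene0.png

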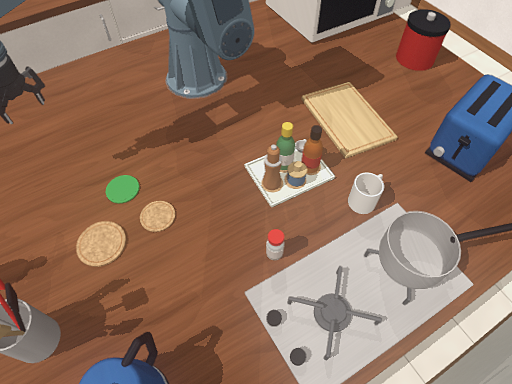

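View pics/top0.png

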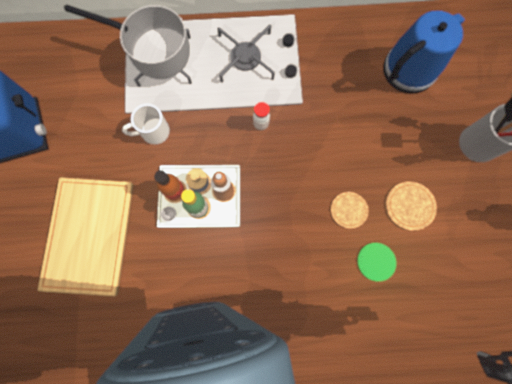

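View pics/wrist0.png

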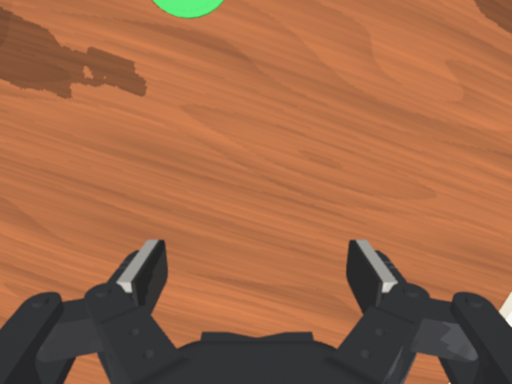

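The top view shows three possible mats: green disc (377,262), large cork (411,205) and small cork (349,210). The small cork fits the description. The tray is around (199,196) and the board around (86,236). The oil bottle has a yellow cap at (189,196), vinegar a dark cap at (162,178), the mill is at (222,180) and the salt pot at (197,178).

```bash
cat > h.py <<'E'
from bench import ctrl
import cv2, numpy as np
def cam(n):
    c=ctrl.camera(n); c['n']=n
    c['K']=np.array([[c['fx'],0,c['cx']],[0,c['fy'],c['cy']],[0,0,1.]])
    c['D']=np.array([c['k1'],0,0,0.]); c['R']=cv2.Rodrigues(c['rvec'])[0]; c['C']=-c['R'].T@c['tvec']
    return c
def proj(c,P): return cv2.projectPoints(np.array(P,float).reshape(-1,1,3),c['rvec'],c['tvec'],c['K'],c['D'])[0].reshape(-1,2)
def unp(c,uv,z):
    n=cv2.undistortPoints(np.array(uv,float).reshape(-1,1,2),c['K'],c['D']).reshape(-1,2)
    d=np.c_[n,np.ones(len(n))]@c['R']
    return c['C']+d*((z-c['C'][2])/d[:,2])[:,None]
E
python3 - <<'E'
from h import *
for n in ["top","scene"]:
    c=cam(n); print(n,c['C'])
    out=cv2.resize(c['color'],None,fx=1,fy=1)
    for q,z in [("oil",.172),("vinegar",.172),("mill",.172),("saltpot",.083),("tray",.014),("board",.018),("mat",.006),("pinch",.03),("mug",.09),("spicejar",.1)]:
        for r in ctrl.trace(n,q)[:3]:
            m=r['region']; ys,xs=np.nonzero(m); p=unp(c,[[xs.mean(),ys.mean()]],z)[0]
            print(q,round(r['confidence'],2),np.round(r['bbox']),np.round([xs.mean(),ys.mean()],1),np.round(p,3))
            if q in("tray","board"):
                b=cv2.boxPoints(cv2.minAreaRect(np.c_[xs,ys].astype(np.float32)))
                print(np.round(unp(c,b,z),3).tolist())
top=cv2.imread("pics/top0.png")
cv2.imwrite("pics/crop1.png",np.hstack([cv2.resize(top[150:240,140:260],None,fx=3.3,fy=3.3,interpolation=2),cv2.resize(top[165:255,320:440],None,fx=3.3,fy=3.3,interpolation=2)]))
E
```

```text
top [ 0.34142499 -0.08758177  0.99647717]
oil 0.72 [182. 190. 205. 218.] [194.  203.8] [0.5   0.039 0.172]
vinegar 0.94 [157. 169. 187. 199.] [168.7 185.2] [0.547 0.096 0.172]
mill 0.89 [211. 172. 235. 202.] [221.8 186. ] [ 0.538 -0.026  0.172]
mill 0.69 [157. 165. 244. 229.] [203.5 200.5] [0.506 0.017 0.172]
mill 0.33 [ 37. 179. 134. 295.] [ 86.4 236.8] [0.439 0.278 0.172]
saltpot 0.93 [184. 172. 205. 191.] [196.6 179.5] [0.58  0.045 0.083]
saltpot 0.36 [158. 164. 242. 228.] [203.9 200.5] [0.524 0.028 0.083]
tray 0.95 [157. 164. 242. 227.] [203.8 199.9] [0.54  0.037 0.014]
[[0.473, 0.163, 0.014], [0.645, 0.163, 0.014], [0.632, -0.066, 0.014], [0.46, -0.058, 0.014]]
board 0.82 [ 34. 176. 132. 294.] [ 86.5 237.1] [0.457 0.347 0.018]
[[0.328, 0.466, 0.018], [0.645, 0.439, 0.018], [0.599, 0.223, 0.018], [0.286, 0.265, 0.018]]
mat 0.9 [383. 181. 438. 231.] [410.7 205.8] [ 0.493 -0.522  0.006]
mat 0.78 [356. 243. 396. 281.] [376.1 261.4] [ 0.351 -0.41   0.006]
mat 0.77 [329. 193. 369. 229.] [348.7 209.6] [ 0.492 -0.354  0.006]
pinch 0.5 [159. 208. 179. 223.] [167.8 213.7] [0.505 0.131 0.0
[... 482 characters left out ...]
 208.] [287.4 180. ] [0.585 0.023 0.014]
[[0.465, -0.059, 0.014], [0.469, 0.206, 0.014], [0.652, 0.15, 0.014], [0.637, -0.091, 0.014]]
board 0.71 [303.  82. 396. 157.] [348.4 119.1] [0.482 0.336 0.018]
[[0.321, 0.241, 0.018], [0.242, 0.48, 0.018], [0.63, 0.424, 0.018], [0.67, 0.221, 0.018]]
mat 0.89 [ 74. 220. 124. 267.] [100.6 243.8] [ 0.498 -0.525  0.006]
mat 0.85 [103. 174. 136. 203.] [121.5 188.9] [ 0.354 -0.415  0.006]
mat 0.68 [144. 200. 178. 234.] [157.2 216.1] [ 0.496 -0.358  0.006]
pinch 0.67 [296. 138. 304. 153.] [299.4 145.2] [0.501 0.122 0.03 ]
mug 0.94 [346. 171. 385. 216.] [365.3 192. ] [0.767 0.145 0.09 ]
spicejar 0.79 [266. 227. 284. 260.] [274.7 244.6] [ 0.776 -0.148  0.1  ]
```

View pics/crop1.png

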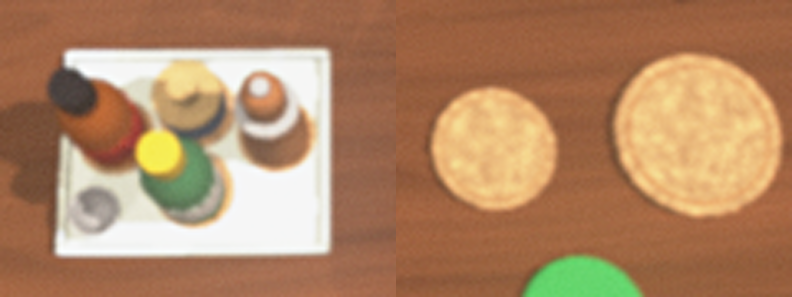

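Close crop: the small cork disc (left) is plain and smaller than the ringed one, and it isn't green, so it's the mat at about (0.494,-0.356). On the tray, oil is front, vinegar left, mill right and salt pot back. Next I'll turn, lift and look closer with the wrist camera.

>>> move_arm(rows="0 0 -1 0 0 -8 1;0 0 -1 0 0 -8 1;0 0 -1 0 0 -8 1;0 0 -1 0 0 -8 1;0 0 -1 0 0 -8 1;0 0 -1 0 0 -8 1;0 0 -1 0 0 -8 1;0 0 -1 0 0 -8 1;0 0 -1 0 0 -8 1;0 0 0 0 0 0 1")

```text
time_s: 2.25
eef_pos: [0.1781, -0.5473, 0.3956]
eef_rot: [0.001, 1.0, 0.001, 0.0]
wrist_force: [-0.4, 0.5, 0.0]
opening: 1.0
```

```bash
cat >> h.py <<'E'
from scipy.spatial.transform import Rotation as Ro
def pose():
    o=ctrl.get_obs(); w,x,y,z=o['eef_rot']; return o['eef_pos'],Ro.from_quat([x,y,z,w]).as_matrix(),o
def delta(target,yaw=None):
    p,R,o=pose(); d=R.T@(np.array(target)-p)*100
    print('t',round(o['time_s'],2),'pos',np.round(p,4),'xaxis yaw',round(np.degrees(np.arctan2(R[1,0],R[0,0])),2),'z',np.round(R[:,2],4),'open',round(o['opening'],3),'F',np.round(o['wrist_force'],1))
    print('tool delta cm',np.round(d,2), 'rz deg', None if yaw is None else round(-(yaw-np.degrees(np.arctan2(R[1,0],R[0,0]))),2))
E
python3 - <<'E'
from h import *
c=cam("wrist"); p,R,o=pose()
print('cam in tool',R.T@(c['C']-p),'fwd',R.T@c['R'][2])
delta([0.40,0.03,0.40],0)
E
```

```text
cam in tool [-0.0009769  -0.07298209 -0.0708918 ] fwd [7.47476382e-04 2.90928991e-01 9.56744356e-01]
t 2.3 pos [ 0.1781 -0.547   0.3945] xaxis yaw -0.14 z [ 2.0e-04 -1.5e-03 -1.0e+00] open 1.003 F [0.5 1.  0.5]
tool delta cm [ 22.06 -57.75  -0.63] rz deg -0.14
```

>>> move_arm(rows="2 -3.6 0 0 0 0 1;2 -3.6 0 0 0 0 1;2 -3.6 0 0 0 0 1;2 -3.6 0 0 0 0 1;2 -3.6 0 0 0 0 1;2 -3.6 0 0 0 0 1;2 -3.6 0 0 0 0 1;2 -3.6 0 0 0 0 1;2 -3.6 0 0 0 0 1;2 -3.6 0 0 0 0 1;2 -3.6 0 0 0 0 1;2 -3.6 0 0 0 0 1;2 -3.6 0 0 0 0 1;2 -3.6 0 0 0 0 1;2 -3.6 0 0 0 0 1;2 -3.6 0 0 0 0 1;2 -3.6 0 0 0 0 1;2 -3.6 0 0 0 0 1;0 0 0 0 0 0 1;0 0 0 0 0 0 1")

```text
time_s: 4.3
eef_pos: [0.5374, 0.1022, 0.3927]
eef_rot: [0.0, 1.0, -0.0, -0.001]
wrist_force: [0.3, -0.1, -0.4]
opening: 0.999
```

Run:
```python
from h import *
c=cam("wrist"); cv2.imwrite("pics/w1.png",c['color']); np.save("w1.npy",c,allow_pickle=True)
delta([0.54,0.10,0.395],0)
for q,z in [("oil",.172),("vinegar",.172),("mill",.172),("saltpot",.083),("tray",.014),("board",.018)]:
    for r in ctrl.trace("wrist",q)[:2]:
        ys,xs=np.nonzero(r['region']); print(q,round(r['confidence'],2),np.round(r['bbox']),np.round(unp(c,[[xs.mean(),ys.mean()]],z)[0],3))
```

```text
t 4.35 pos [0.5372 0.1013 0.393 ] xaxis yaw -0.05 z [-1.7e-03 -4.0e-04 -1.0e+00] open 0.996 F [-0.6 -0.3 -0. ]
tool delta cm [ 0.28  0.13 -0.2 ] rz deg -0.05
oil 0.88 [221. 159. 266. 232.] [0.523 0.079 0.172]
vinegar 0.76 [261. 118. 309. 173.] [0.562 0.128 0.172]
mill 0.55 [258. 204. 297. 285.] [0.556 0.024 0.172]
mill 0.17 [219. 115. 252. 141.] [0.515 0.144 0.172]
saltpot 0.78 [273. 166. 319. 211.] [0.585 0.058 0.083]
tray 0.91 [211. 106. 334. 247.] [0.555 0.069 0.014]
board 0.67 [ 87.   0. 313.  55.] [0.474 0.27  0.018]
```

View pics/w1.png

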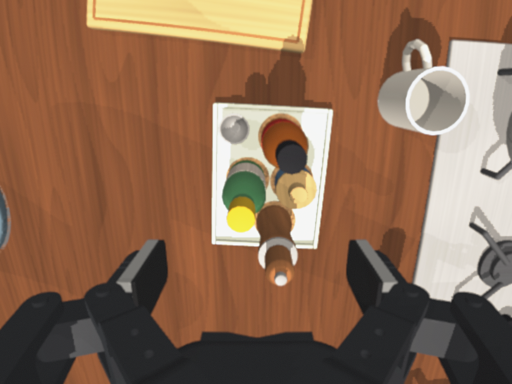

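Wrist view: tray corners at about (217,103), (332,109), (318,248) and (212,244). Yellow cap (241,217), black cap (291,158), mill nut (281,279), salt knob (298,195). I'll zoom in to fit the tray.

Run:
```python
import cv2,numpy as np
a=cv2.imread("pics/w1.png")[90:290,190:350]
cv2.imwrite("pics/w1z.png",cv2.resize(a,(480,600),interpolation=cv2.INTER_CUBIC))
t=cv2.imread("pics/top0.png")[155:240,145:255]
cv2.imwrite("pics/t0z.png",cv2.resize(t,None,fx=7,fy=7,interpolation=cv2.INTER_CUBIC))
```

```text
(no output)
```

View pics/w1z.png

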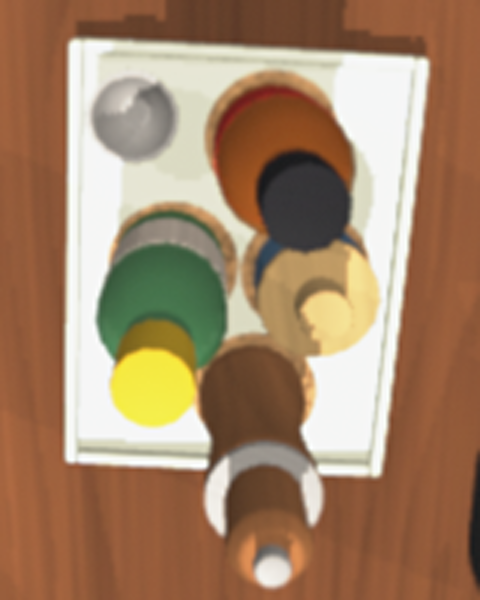

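View pics/t0z.png

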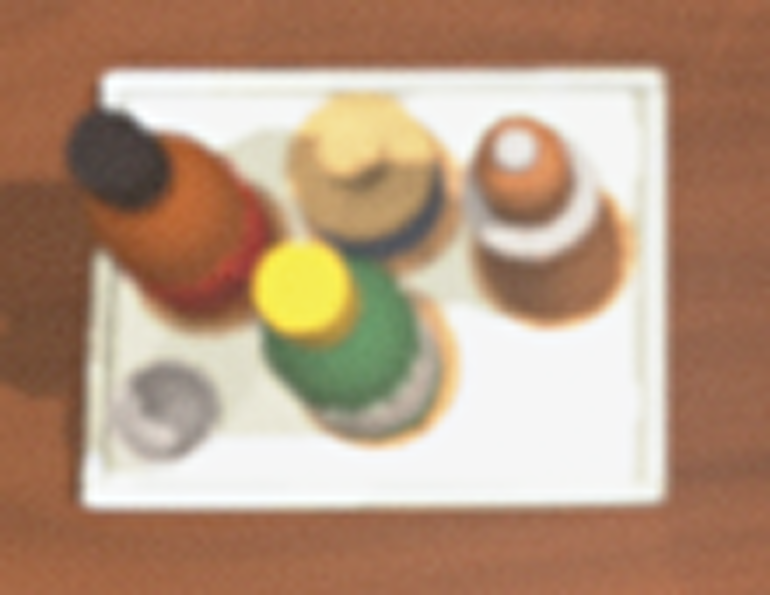

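```bash
cat > fit.py <<'E'
from h import *
from scipy.optimize import least_squares
w=np.load("w1.npy",allow_pickle=True).item(); t=cam("top")
wz=lambda L:np.array(L,float)/3+np.array([190,90])-1/3
tz=lambda L:np.array(L,float)/7+np.array([145,155])-3/7
wc=wz([(72,39),(428,60),(380,476),(66,462)])   # front-left, back-left, back-right, front-right
tc=tz([(83,507),(103,70),(663,70),(664,500)])
M=np.array([(-.085,.11),(.085,.11),(.085,-.11),(-.085,-.11)])
def tr(v,p):
    c,s=np.cos(v[2]),np.sin(v[2]); p=np.atleast_2d(p); return np.c_[v[0]+c*p[:,0]-s*p[:,1],v[1]+s*p[:,0]+c*p[:,1]]
def res(v,W=1,T=1):
    P=np.c_[tr(v,M),np.full(4,.014)]
    return np.r_[W*(proj(w,P)-wc).ravel(),T*(proj(t,P)-tc).ravel()]
for W,T in[(1,0),(0,1),(1,1)]:
    s=least_squares(res,[.55,.04,0],args=(W,T)); print(np.round(s.x[:2],4),np.degrees(s.x[2]).round(2),np.round(s.fun,1))
v=s.x; 
I={'back':(.036,0),'front':(-.032,0),'left':(.014,.067),'right':(.014,-.067)}
for k,p in I.items(): print(k,np.round(tr(v,p)[0],4))
obs={'oil':(.172,(152,386),(302,288)),'vinegar':(.172,(303,198),(112,158)),'mill':(.172,(270,568),(516,147)),'saltpot':(.083,(326,315),(352,138))}
for k,(z,a,b) in obs.items(): print(k,'wrist',np.round(unp(w,wz([a]),z)[0],4),'top',np.round(unp(t,tz([b]),z)[0],4))
E
python3 fit.py
```

```text
[0.5535 0.0486] -3.03 [-0.6 -0.   0.7 -0.3  0.1  0.4 -0.3  0.1  0.  -0.   0.   0.   0.   0.
  0.   0. ]
[0.554  0.0501] -2.86 [-0.  -0.   0.  -0.   0.  -0.   0.  -0.   0.1 -0.4  0.2  0.6 -0.1  0.
 -0.3 -0.1]
[0.5536 0.049 ] -2.98 [-0.6 -0.2  0.8 -0.6  0.3  0.2 -0.2 -0.   0.5 -0.4  0.7  0.6  0.4  0.2
  0.1  0.1]
back [0.5895 0.0471]
front [0.5216 0.0506]
left [0.5711 0.1152]
right [ 0.5641 -0.0187]
oil wrist [0.5196 0.0538 0.172 ] top [0.5195 0.0529 0.172 ]
vinegar wrist [0.5685 0.1181 0.172 ] top [0.5668 0.1143 0.172 ]
mill wrist [ 0.561  -0.0175  0.172 ] top [ 0.5629 -0.0184  0.172 ]
saltpot wrist [0.5897 0.0495 0.083 ] top [0.5937 0.0487 0.083 ]
```

Run:
```python
from h import *
delta([0.5195,0.0533,0.21],0)
t=cam("top")
a=t['color'][170:305,30:140]; cv2.imwrite("pics/bz.png",cv2.resize(a,None,fx=4,fy=4))
```

```text
t 4.7 pos [0.5375 0.1007 0.3941] xaxis yaw -0.06 z [ 5.e-04 -0.e+00 -1.e+00] open 0.999 F [ 0.3  0.1 -0. ]
tool delta cm [-1.81  4.74 18.41] rz deg -0.06
```

View pics/bz.png

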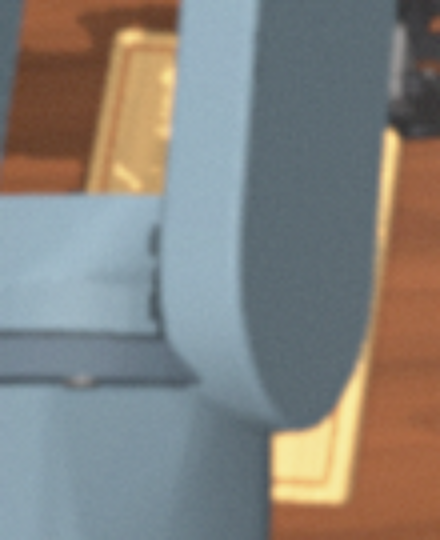

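The arm covers most of the board here, so I'll use the first top picture for it. Now grasping the oil cap.

>>> move_arm(rows="-0.9 2.35 0 0 0 0 1;-0.9 2.4 0 0 0 0 1;0 0 3 0 0 0 1;0 0 3 0 0 0 1;0 0 3 0 0 0 1;0 0 3 0 0 0 1;0 0 2 0 0 0 1;0 0 1.5 0 0 0 1;0 0 1.5 0 0 0 1;0 0 1 0 0 0 1;0 0 0.4 0 0 0 1;0 0 0 0 0 0 1;0 0 0 0 0 0 1")

```text
time_s: 6.05
eef_pos: [0.5201, 0.0539, 0.2106]
eef_rot: [0.0, 1.0, 0.0, 0.001]
wrist_force: [0.2, -0.4, 1.0]
opening: 1.001
```

Run:
```python
from h import *
delta([0.5195,0.0533,0.21],0)
c=cam("wrist"); cv2.imwrite("pics/w2.png",c['color'])
t=cam("top")
print(np.round(unp(t,[(60,178),(132,182),(116,294),(39,292)],.018),3))
```

```text
t 6.05 pos [0.5201 0.0539 0.2106] xaxis yaw 0.03 z [ 1.1e-03 -1.0e-04 -1.0e+00] open 1.001 F [ 0.2 -0.4  1. ]
tool delta cm [-0.06  0.06  0.06] rz deg 0.03
[[0.622 0.424 0.018]
 [0.6   0.23  0.018]
 [0.308 0.266 0.018]
 [0.325 0.46  0.018]]
```

View pics/w2.png

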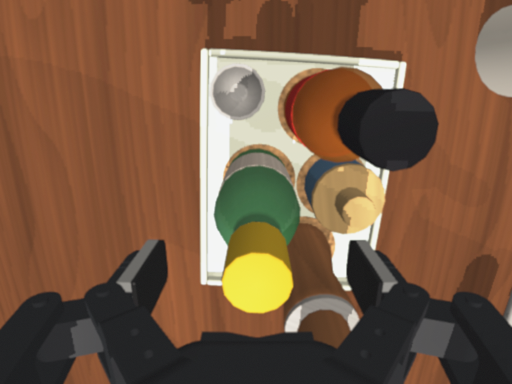

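Yellow cap at (258,282), centred between the fingers. Closing and lifting.

>>> move_arm(rows="0 0 0 0 0 0 0;0 0 0 0 0 0 0;0 0 0 0 0 0 0;0 0 0 0 0 0 0;0 0 0 0 0 0 0;0 0 0 0 0 0 0;0 0 0 0 0 0 0;0 0 0 0 0 0 0;0 0 -0.5 0 0 0 0;0 0 -1.5 0 0 0 0;0 0 -2 0 0 0 0;0 0 -3 0 0 0 0;0 0 -3 0 0 0 0;0 0 -2 0 0 0 0;0 0 0 0 0 0 0")

```text
time_s: 7.65
eef_pos: [0.5206, 0.0539, 0.3326]
eef_rot: [0.0, 1.0, 0.0, 0.002]
wrist_force: [-0.4, -0.7, -2.6]
opening: 0.332
```

Run:
```python
from h import *
delta([0.365,0.357,0.235],0)
c=cam("wrist"); cv2.imwrite("pics/w3.png",c['color'])
```

```text
t 7.65 pos [0.5206 0.0539 0.3326] xaxis yaw 0.04 z [ 4.6e-03 -6.0e-04 -1.0e+00] open 0.332 F [-0.4 -0.7 -2.6]
tool delta cm [-15.58 -30.33   9.67] rz deg 0.04
```

View pics/w3.png

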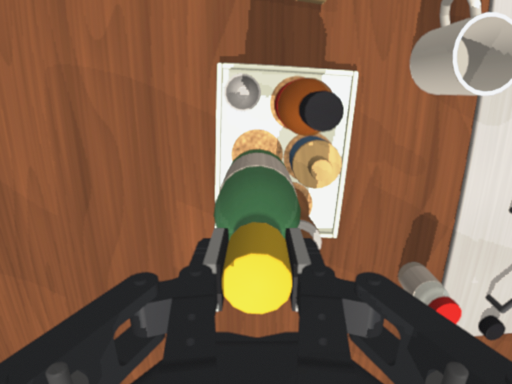

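Oil is held upright. Carrying it to the board.

>>> move_arm(rows="-0.6 -1.2 0 0 0 0 0;-1.2 -2.3 0 0 0 0 0;-1.3 -2.5 0 0 0 0 0;-1.3 -2.5 0 0 0 0 0;-1.3 -2.5 0 0 0 0 0;-1.3 -2.5 0 0 0 0 0;-1.3 -2.5 0 0 0 0 0;-1.3 -2.5 0 0 0 0 0;-1.3 -2.5 0 0 0 0 0;-1.3 -2.5 0 0 0 0 0;-1.3 -2.5 0 0 0 0 0;-1.2 -2.5 0 0 0 0 0;-0.9 -1.8 0 0 0 0 0;0 0 2 0 0 0 0;0 0 3 0 0 0 0;0 0 2.5 0 0 0 0;0 0 1.5 0 0 0 0;0 0 0.7 0 0 0 0;0 0 0 0 0 0 0;0 0 0 0 0 0 0")

```text
time_s: 9.7
eef_pos: [0.3633, 0.3571, 0.233]
eef_rot: [0.0, 1.0, 0.0, -0.0]
wrist_force: [0.5, 0.6, -2.6]
opening: 0.336
```

Run:
```python
from h import *
delta([0.365,0.357,0.2230],0)
c=cam("scene"); cv2.imwrite("pics/s3.png",c['color'])
```

```text
t 9.7 pos [0.3633 0.3571 0.233 ] xaxis yaw 0.05 z [-2.e-04 -0.e+00 -1.e+00] open 0.336 F [ 0.5  0.6 -2.6]
tool delta cm [0.17 0.01 1.  ] rz deg 0.05
```

View pics/s3.png

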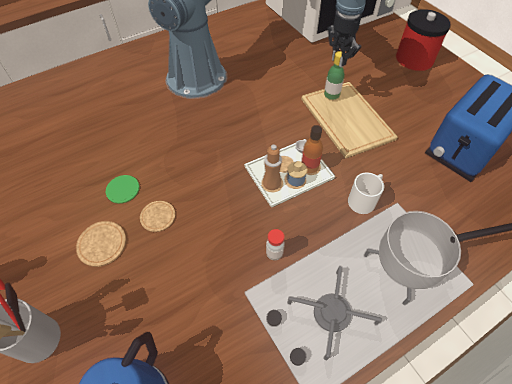

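The scene view shows oil just above the board's near end, bottle base at about (333,98). Lowering it gently.

>>> move_arm(rows="0 0 0.4 0 0 0 0;0 0 0.3 0 0 0 0;0 0 0.15 0 0 0 0;0 0 0.1 0 0 0 0;0 0 0.05 0 0 0 0;0 0 0 0 0 0 0;0 0 0 0 0 0 0")

```text
time_s: 10.45
eef_pos: [0.3635, 0.3569, 0.223]
eef_rot: [-0.0, 1.0, 0.0, 0.0]
wrist_force: [-0.0, 0.5, -2.9]
opening: 0.336
```

>>> move_arm(rows="0 0 0.05 0 0 0 0;0 0 0.05 0 0 0 0;0 0 0 0 0 0 0;0 0 0 0 0 0 0")

```text
time_s: 10.85
eef_pos: [0.3636, 0.357, 0.2222]
eef_rot: [-0.0, 1.0, 0.0, 0.0]
wrist_force: [-0.4, -0.8, 0.1]
opening: 0.335
```

Contact: the wrist force went from -2.9 to about 0 N. Releasing and rising.

>>> move_arm(rows="0 0 0.03 0 0 0 0;0 0 0 0 0 0 0.6;0 0 0 0 0 0 1;0 0 0 0 0 0 1;0 0 0 0 0 0 1;0 0 0 0 0 0 1;0 0 0 0 0 0 1;0 0 -2 0 0 0 1;0 0 -3 0 0 0 1;0 0 -2 0 0 0 1;0 0 0 0 0 0 1")

```text
time_s: 11.95
eef_pos: [0.3648, 0.3577, 0.2949]
eef_rot: [-0.002, 1.0, 0.0, 0.003]
wrist_force: [0.4, 1.0, -0.1]
opening: 1.001
```

Run:
```python
from h import *
delta([0.5677,0.1165,0.29],0)
c=cam("wrist"); cv2.imwrite("pics/w4.png",c['color'])
```

```text
t 11.95 pos [0.3648 0.3577 0.2949] xaxis yaw 0.04 z [ 0.0053  0.0032 -1.    ] open 1.001 F [ 0.4  1.  -0.1]
tool delta cm [20.26 24.14  0.52] rz deg 0.04
```

View pics/w4.png

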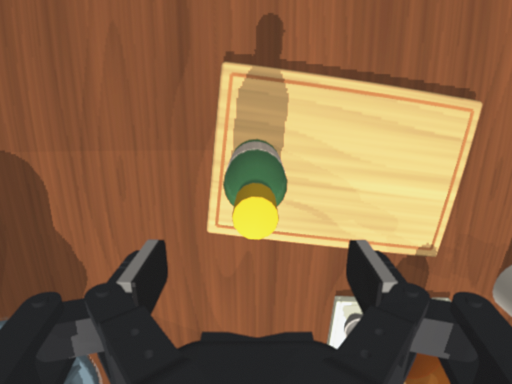

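Oil stands on the board at (255,170). On to the vinegar.

>>> move_arm(rows="1.2 1.4 0 0 0 0 1;2.5 3 0 0 0 0 1;2.5 3 0 0 0 0 1;2.5 3 0 0 0 0 1;2.5 3 0 0 0 0 1;2.5 3 0 0 0 0 1;2.5 3 0 0 0 0 1;2.5 3 0 0 0 0 1;1.5 1.7 0 0 0 0 1;0 0 0 0 0 0 1;0 0 0 0 0 0 1")

```text
time_s: 13.1
eef_pos: [0.565, 0.1158, 0.2898]
eef_rot: [-0.0, 1.0, -0.0, -0.002]
wrist_force: [-1.1, -0.0, -0.2]
opening: 0.997
```

Run:
```python
from h import *
delta([0.5677,0.1165,0.21],0)
c=cam("wrist"); cv2.imwrite("pics/w5.png",c['color'])
```

```text
t 13.1 pos [0.565  0.1158 0.2898] xaxis yaw -0.03 z [-3.1e-03  4.0e-04 -1.0e+00] open 0.997 F [-1.1 -0.  -0.2]
tool delta cm [ 0.3  -0.07  7.98] rz deg -0.03
```

View pics/w5.png

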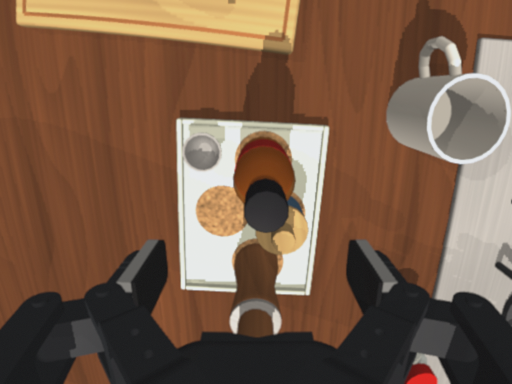

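Run:
```python
from h import *
c=cam("wrist"); cv2.imwrite("pics/w5b.png",c['color']); delta([0.5685,0.1165,0.21],0)
print(unp(c,[(266,208)],.172))
```

```text
t 13.2 pos [0.5647 0.1168 0.2906] xaxis yaw 0.08 z [-1.9e-03  3.0e-04 -1.0e+00] open 1.003 F [-0.6  0.5 -0.7]
tool delta cm [0.4  0.03 8.06] rz deg 0.08
[[0.56966962 0.11819922 0.172     ]]
```

>>> move_arm(rows="0.4 0 1 0 0 0 1;0 0 2 0 0 0 1;0 0 2 0 0 0 1;0 0 1.5 0 0 0 1;0 0 1 0 0 0 1;0 0 0.5 0 0 0 1;0 0 0 0 0 0 1;0 0 0 0 0 0 1;0 0 0 0 0 0 0;0 0 0 0 0 0 0;0 0 0 0 0 0 0;0 0 0 0 0 0 0;0 0 0 0 0 0 0;0 0 0 0 0 0 0;0 0 0 0 0 0 0;0 0 0 0 0 0 0")

```text
time_s: 14.8
eef_pos: [0.5701, 0.116, 0.2122]
eef_rot: [-0.0, 1.0, 0.0, 0.001]
wrist_force: [2.1, 0.4, 4.0]
opening: 0.333
```

Run:
```python
from h import *
delta([0.464,0.345,0.235],0)
c=cam("wrist"); cv2.imwrite("pics/w6.png",c['color'])
```

```text
t 14.8 pos [0.5701 0.116  0.2122] xaxis yaw 0.03 z [ 0.0013  0.     -1.    ] open 0.333 F [2.1 0.4 4. ]
tool delta cm [-10.59 -22.91  -2.3 ] rz deg 0.03
```

View pics/w6.png

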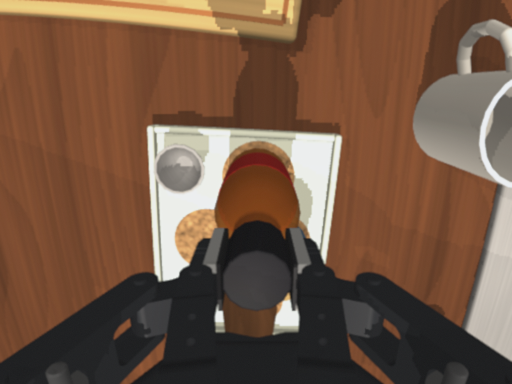

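>>> move_arm(rows="0 0 -0.5 0 0 0 0;0 0 -1.5 0 0 0 0;0 0 -2 0 0 0 0;0 0 -3 0 0 0 0;0 0 -3 0 0 0 0;0 -0.5 -2 0 0 0 0;-0.6 -1.2 0 0 0 0 0;-1.2 -2.5 0 0 0 0 0;-1.3 -2.8 0 0 0 0 0;-1.3 -2.8 0 0 0 0 0;-1.3 -2.8 0 0 0 0 0;-1.3 -2.8 0 0 0 0 0;-1.3 -2.8 0 0 0 0 0;-1.3 -2.8 0 0 0 0 0;-1 -1.9 0 0 0 0 0;0 0 2 0 0 0 0;0 0 3 0 0 0 0;0 0 2.5 0 0 0 0;0 0 1.5 0 0 0 0;0 0 0.7 0 0 0 0")

```text
time_s: 16.85
eef_pos: [0.4617, 0.3446, 0.2318]
eef_rot: [0.001, 1.0, 0.0, -0.002]
wrist_force: [0.3, 0.2, -4.5]
opening: 0.33
```

>>> move_arm(rows="0 0 0 0 0 0 0;0 0 0 0 0 0 0;0 0 0 0 0 0 0")

```text
time_s: 17.15
eef_pos: [0.4643, 0.3453, 0.2361]
eef_rot: [-0.001, 1.0, 0.0, 0.001]
wrist_force: [0.3, 0.4, -3.3]
opening: 0.332
```

Run:
```python
from h import *
delta([0.464,0.345,0.224],0)
c=cam("wrist"); cv2.imwrite("pics/w7.png",c['color'])
```

```text
t 17.15 pos [0.4643 0.3453 0.2361] xaxis yaw 0.03 z [ 0.0024  0.0011 -1.    ] open 0.332 F [ 0.3  0.4 -3.3]
tool delta cm [-0.03  0.03  1.21] rz deg 0.03
```

View pics/w7.png

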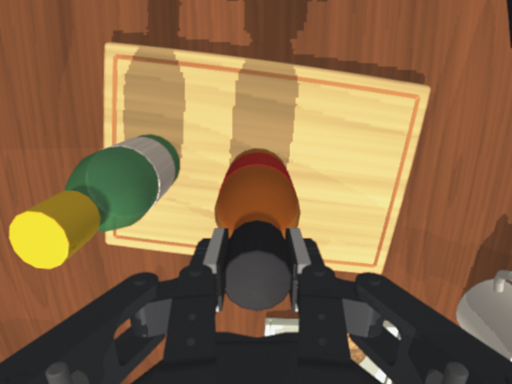

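Vinegar is upright over the middle of the board with oil to its left. Lowering.

>>> move_arm(rows="0 0 0.4 0 0 0 0;0 0 0.4 0 0 0 0;0 0 0.2 0 0 0 0;0 0 0.1 0 0 0 0;0 0 0 0 0 0 0;0 0 0 0 0 0 0")

```text
time_s: 17.8
eef_pos: [0.4635, 0.345, 0.2241]
eef_rot: [-0.0, 1.0, 0.0, 0.0]
wrist_force: [-2.3, -1.0, 2.1]
opening: 0.331
```

>>> move_arm(rows="0 0 0 0 0 0 0.6;0 0 0 0 0 0 1;0 0 0 0 0 0 1;0 0 0 0 0 0 1;0 0 0 0 0 0 1;0 0 0 0 0 0 1;0 0 -2 0 0 0 1;0 0 -3 0 0 0 1;0 0 -2 0 0 0 1;0.5 1.8 0 0 0 0 1;1 3.6 0 0 0 0 1;1 3.6 0 0 0 0 1;1 3.6 0 0 0 0 1;1 3.6 0 0 0 0 1;1 3.6 0 0 0 0 1;1 3.6 0 0 0 0 1;1 3.6 0 0 0 0 1;0.5 1.8 0 0 0 0 1;0 0 0 0 0 0 1;0 0 0 0 0 0 1")

```text
time_s: 19.8
eef_pos: [0.5435, 0.057, 0.2935]
eef_rot: [-0.0, 1.0, -0.0, -0.0]
wrist_force: [-0.6, -0.2, 0.4]
opening: 1.001
```

Run:
```python
from h import *
delta([0.562,-0.018,0.196],0)
c=cam("wrist"); cv2.imwrite("pics/w8.png",c['color'])
```

```text
t 19.8 pos [0.5435 0.057  0.2935] xaxis yaw -0.03 z [-4.e-04  5.e-04 -1.e+00] open 1.001 F [-0.6 -0.2  0.4]
tool delta cm [1.85 7.5  9.74] rz deg -0.03
```

View pics/w8.png

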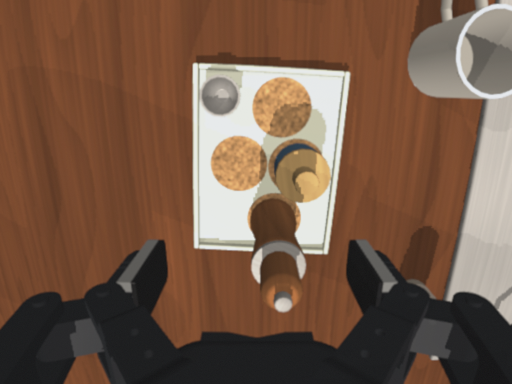

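Insets are now visible: left (282,107), front (239,163). Mill nut at (284,304), salt knob at (307,181).

Run:
```python
from h import *
c=cam("wrist"); im=c['color']; np.save("w8.npy",c,allow_pickle=True)
h=cv2.cvtColor(im,cv2.COLOR_BGR2HSV)
for n,(u,v) in dict(left=(282,107),front=(239,163)).items():
    m=np.zeros(im.shape[:2],np.uint8); m[v-38:v+38,u-38:u+38]=((h[v-38:v+38,u-38:u+38,1]>80))*255
    k,l,s,ce=cv2.connectedComponentsWithStats(m); i=l[v,u]; 
    ct=max(cv2.findContours((l==i).astype(np.uint8),0,2)[0],key=cv2.contourArea); e=cv2.fitEllipse(cv2.convexHull(ct)) ; print(n,s[i],e,np.round(unp(c,[e[0]],.006),4))
print('nut',unp(c,[(284,303)],.172),'knob',unp(c,[(310,180)],.083))
```

```text
left [ 253   78   59   60 2734] ((281.62054443359375, 107.48748779296875), (57.91209411621094, 59.572914123535156), 15.650981903076172) [[0.5706 0.1157 0.006 ]]
front [ 211  137   66   54 2557] ((246.8662872314453, 164.7748565673828), (55.918853759765625, 73.93962860107422), 99.6467514038086) [[0.531  0.0497 0.006 ]]
nut [[ 0.56278117 -0.01681864  0.172     ]] knob [[0.5927802  0.05252852 0.083     ]]
```

The left inset matches the fit to under 1 mm. Grasping the mill.

>>> move_arm(rows="0.6 2.5 0 0 0 0 1;0.7 3 0 0 0 0 1;0.6 2 0 0 0 0 1;0 0 0 0 0 0 1;0 0 3 0 0 0 1;0 0 2.5 0 0 0 1;0 0 2 0 0 0 1;0 0 1.2 0 0 0 1;0 0 0.7 0 0 0 1;0 0 0.3 0 0 0 1;0 0 0 0 0 0 1;0 0 0 0 0 0 1")

```text
time_s: 21.1
eef_pos: [0.5633, -0.018, 0.1976]
eef_rot: [0.0, 1.0, 0.0, 0.001]
wrist_force: [-0.1, -0.1, 0.7]
opening: 0.999
```

Run:
```python
from h import *
delta([0.5625,-0.0177,0.196],0)
c=cam("wrist"); cv2.imwrite("pics/w9.png",c['color'])
```

```text
t 21.1 pos [ 0.5633 -0.018   0.1976] xaxis yaw 0.04 z [ 1.7e-03 -3.0e-04 -1.0e+00] open 0.999 F [-0.1 -0.1  0.7]
tool delta cm [-0.08 -0.03  0.16] rz deg 0.04
```

View pics/w9.png

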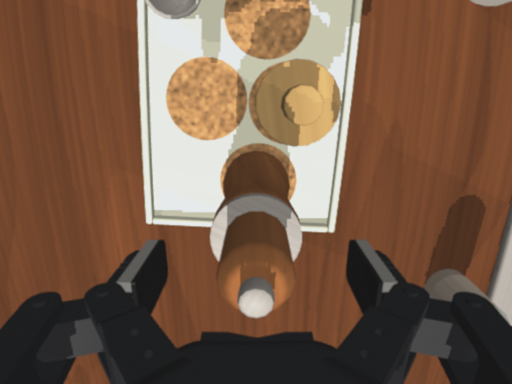

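The mill is centred at (256,297). Closing, then lifting.

>>> move_arm(rows="0 0 0.1 0 0 0 0;0 0 0 0 0 0 0;0 0 0 0 0 0 0;0 0 0 0 0 0 0;0 0 0 0 0 0 0;0 0 0 0 0 0 0;0 0 0 0 0 0 0;0 0 0 0 0 0 0")

```text
time_s: 21.95
eef_pos: [0.5631, -0.0181, 0.196]
eef_rot: [0.0, 1.0, 0.0, 0.0]
wrist_force: [0.7, -1.0, 3.3]
opening: 0.383
```

>>> move_arm(rows="0 0 -0.5 0 0 0 0;0 0 -1.5 0 0 0 0;0 0 -2 0 0 0 0;0 0 -3 0 0 0 0;0 0 -3 0 0 0 0;0 0 -2 0 0 0 0;0 0 0 0 0 0 0")

```text
time_s: 22.65
eef_pos: [0.564, -0.0182, 0.3198]
eef_rot: [0.001, 1.0, 0.0, 0.003]
wrist_force: [-0.3, -1.0, -1.8]
opening: 0.376
```

Run:
```python
from h import *
delta([0.563,0.333,0.215],0)
```

```text
t 22.65 pos [ 0.564  -0.0182  0.3198] xaxis yaw 0.04 z [ 0.0064 -0.0016 -1.    ] open 0.376 F [-0.3 -1.  -1.8]
tool delta cm [ -0.14 -35.14  10.42] rz deg 0.04
```

>>> move_arm(rows="0 -1.6 0 0 0 0 0;0 -3 0 0 0 0 0;0 -3.5 0 0 0 0 0;0 -3.5 0 0 0 0 0;0 -3.5 0 0 0 0 0;0 -3.5 0 0 0 0 0;0 -3.5 0 0 0 0 0;0 -3.5 0 0 0 0 0;0 -3.5 0 0 0 0 0;0 -3 0 0 0 0 0;0 -2 0 0 0 0 0;0 -1 0 0 0 0 0;0 0 2 0 0 0 0;0 0 3 0 0 0 0;0 0 2.5 0 0 0 0;0 0 1.8 0 0 0 0;0 0 0.8 0 0 0 0;0 0 0 0 0 0 0;0 0 0 0 0 0 0;0 0 0 0 0 0 0")

```text
time_s: 24.65
eef_pos: [0.5633, 0.3331, 0.2162]
eef_rot: [-0.0, 1.0, 0.0, 0.001]
wrist_force: [-1.0, -0.4, -1.7]
opening: 0.38
```

Run:
```python
from h import *
delta([0.563,0.333,0.208],0)
c=cam("wrist"); cv2.imwrite("pics/w10.png",c['color'])
```

```text
t 24.65 pos [0.5633 0.3331 0.2162] xaxis yaw 0.02 z [ 2.5e-03  9.0e-04 -1.0e+00] open 0.38 F [-1.  -0.4 -1.7]
tool delta cm [-0.03  0.01  0.82] rz deg 0.02
```

View pics/w10.png

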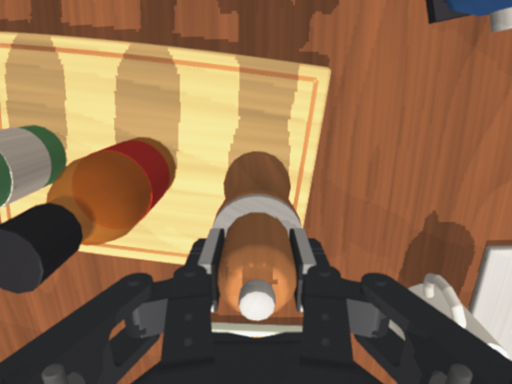

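The mill is above the board's far end, with its base at about (257,180) inside the edge at (308,180). Lowering.

>>> move_arm(rows="0 0 0.4 0 0 0 0;0 0 0.2 0 0 0 0;0 0 0.15 0 0 0 0;0 0 0.1 0 0 0 0;0 0 0 0 0 0 0;0 0 0 0 0 0 0")

```text
time_s: 25.3
eef_pos: [0.5627, 0.3332, 0.208]
eef_rot: [-0.0, 1.0, 0.0, 0.0]
wrist_force: [-3.4, -2.3, 8.2]
opening: 0.385
```

>>> move_arm(rows="0 0 0 0 0 0 0.6;0 0 0 0 0 0 1;0 0 0 0 0 0 1;0 0 0 0 0 0 1;0 0 0 0 0 0 1;0 0 0 0 0 0 1;0 0 -2 0 0 0 1;0 0 -3 0 0 0 1;0 0 -3 0 0 0 1;0.2 1.8 0 0 0 0 1;0.3 3.6 0 0 0 0 1;0.4 3.6 0 0 0 0 1;0.4 3.6 0 0 0 0 1;0.4 3.6 0 0 0 0 1;0.4 3.6 0 0 0 0 1;0.4 3.6 0 0 0 0 1;0.2 2 0 0 0 0 1;0 0 0 0 0 0 1;0 0 0 0 0 0 1")

```text
time_s: 27.2
eef_pos: [0.5894, 0.0786, 0.2856]
eef_rot: [-0.0, 1.0, -0.0, -0.0]
wrist_force: [0.8, -0.0, 0.7]
opening: 0.999
```

Run:
```python
from h import *
c=cam("wrist"); cv2.imwrite("pics/w11.png",c['color']); np.save("w11.npy",c,allow_pickle=True)
delta([0.591,0.0485,0.20],0)
```

```text
t 27.25 pos [0.5894 0.0793 0.2857] xaxis yaw 0.02 z [-6.e-04  5.e-04 -1.e+00] open 1.002 F [-0.   0.2  0.2]
tool delta cm [0.16 3.09 8.57] rz deg 0.02
```

View pics/w11.png

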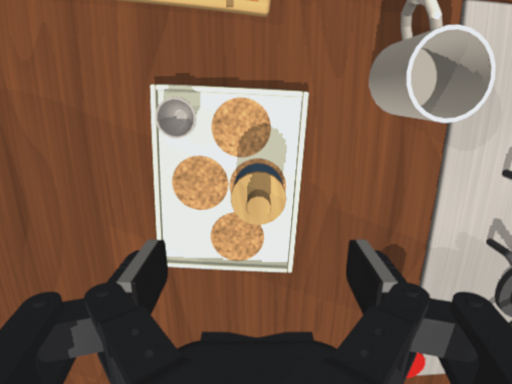

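All three insets are clear: left (241,127), front (200,182), right (237,236). Knob top at (259,209). Measuring them.

Run:
```python
from h import *
c=np.load("w11.npy",allow_pickle=True).item()
h=cv2.cvtColor(c['color'],cv2.COLOR_BGR2HSV); b=c['color'][:,:,0]
for n,(u,v) in dict(left=(241,127),front=(200,182),right=(237,236)).items():
    w=32; m=((h[v-w:v+w,u-w:u+w,1]>95)).astype(np.uint8)*255
    m=cv2.morphologyEx(m,cv2.MORPH_OPEN,np.ones((5,5)))
    k,l,s,ce=cv2.connectedComponentsWithStats(m); i=l[w,w]
    ct=max(cv2.findContours((l==i).astype(np.uint8),0,2)[0],key=cv2.contourArea); e=cv2.fitEllipse(ct); print(n,s[i],np.round(e[0],1),np.round(e[1],1))
    e0=np.array(e[0])+[u-w,v-w]; print(np.round(unp(c,[e0],.006),4))
print('knob',unp(c,[(259,209)],.083))
```

```text
left [   3    3   58   59 2678] [31.8 31.9] [57.1 58.1]
[[0.5708 0.1159 0.006 ]]
front [   5    7   55   52 2279] [31.7 32.4] [51.5 54.8]
[[0.5213 0.0514 0.006 ]]
right [   6    0   58   56 2432] [34.1 29. ] [48.5 59. ]
[[ 0.5666 -0.0138  0.006 ]]
knob [[0.59063928 0.04739369 0.083     ]]
```

>>> move_arm(rows="0.1 1.6 0 0 0 0 1;0 1.5 0 0 0 0 1;0 0 3 0 0 0 1;0 0 3.5 0 0 0 1;0 0 3 0 0 0 1;0 0 2.5 0 0 0 1;0 0 1.5 0 0 0 1;0 0 1 0 0 0 1;0 0 0.4 0 0 0 1;0 0 0 0 0 0 1;0 0 0 0 0 0 1")

```text
time_s: 28.35
eef_pos: [0.5915, 0.0479, 0.1383]
eef_rot: [0.0, 1.0, 0.0, 0.001]
wrist_force: [0.5, -0.3, 0.6]
opening: 1.003
```

Run:
```python
from h import *
delta([0.5905,0.048,0.136],0)
c=cam("wrist"); cv2.imwrite("pics/w12.png",c['color'])
```

```text
t 28.35 pos [0.5915 0.0479 0.1383] xaxis yaw 0.04 z [ 2.1e-03 -2.0e-04 -1.0e+00] open 1.003 F [ 0.5 -0.3  0.6]
tool delta cm [-0.1  -0.01  0.23] rz deg 0.04
```

View pics/w12.png

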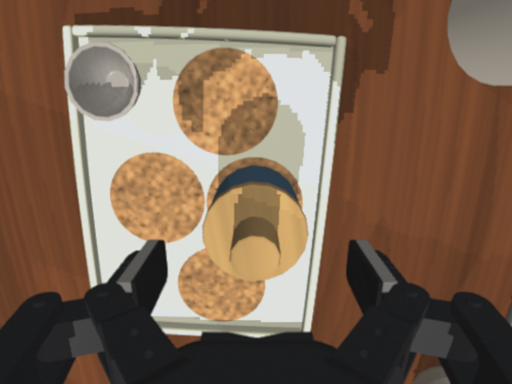

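The knob is centred at (256,252). Lowering slightly and closing.

>>> move_arm(rows="0 0 0.2 0 0 0 1;0 0 0 0 0 0 1;0 0 0 0 0 0 0;0 0 0 0 0 0 0;0 0 0 0 0 0 0;0 0 0 0 0 0 0;0 0 0 0 0 0 0;0 0 0 0 0 0 0;0 0 0 0 0 0 0;0 0 0 0 0 0 0")

```text
time_s: 29.4
eef_pos: [0.5909, 0.048, 0.1354]
eef_rot: [0.0, 1.0, 0.0, 0.0]
wrist_force: [0.9, -0.3, 2.6]
opening: 0.255
```

Run:
```python
from h import *
delta([0.5905,0.048,0.136],0)
c=cam("wrist"); cv2.imwrite("pics/w13.png",c['color'])
```

```text
t 29.4 pos [0.5909 0.048  0.1354] xaxis yaw 0.03 z [ 7.e-04 -1.e-04 -1.e+00] open 0.255 F [ 0.9 -0.3  2.6]
tool delta cm [-0.04 -0.   -0.06] rz deg 0.03
```

View pics/w13.png

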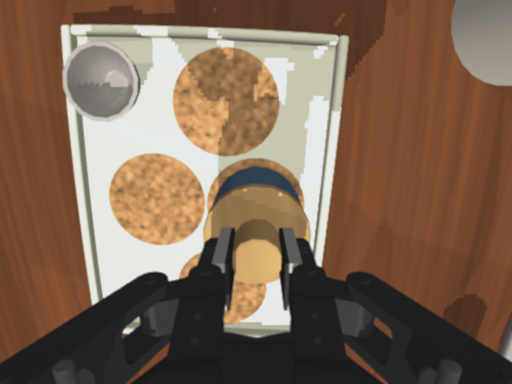

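>>> move_arm(rows="0 0 -0.5 0 0 0 0;0 0 -1.5 0 0 0 0;0 0 -2 0 0 0 0;0 0 -3 0 0 0 0;0 0 -2 0 0 0 0;0 0 -1 0 0 0 0;-0.5 1.7 0 0 0 0 0;-1 3.3 0 0 0 0 0;-1 3.3 0 0 0 0 0;-1.2 3.6 0 0 0 0 0;-1.2 3.6 0 0 0 0 0;-1.2 3.6 0 0 0 0 0;-1.2 3.6 0 0 0 0 0;-1.2 3.6 0 0 0 0 0;-0.8 2.4 0 0 0 0 0;-0.4 1.3 0 0 0 0 0;0 0 0 0 0 0 0;0 0 0 0 0 0 0;0 0 0 0 0 0 0")

```text
time_s: 31.35
eef_pos: [0.4942, -0.2507, 0.2349]
eef_rot: [-0.0, 1.0, 0.001, -0.0]
wrist_force: [0.0, 0.6, -2.8]
opening: 0.254
```

Run:
```python
from h import *
c=cam("wrist"); cv2.imwrite("pics/w14.png",c['color']); np.save("w14.npy",c,allow_pickle=True)
delta([0.494,-0.356,0.15],0)
for r in ctrl.trace("wrist","mat"):
    ys,xs=np.nonzero(r['region']); print(r['confidence'],r['bbox'],unp(c,[[xs.mean(),ys.mean()]],.006))
```

```text
t 31.4 pos [ 0.4942 -0.2507  0.2349] xaxis yaw 0.13 z [-2.e-04  6.e-04 -1.e+00] open 0.257 F [-0.1 -1.  -2.7]
tool delta cm [-0.05 10.53  8.49] rz deg 0.13
0.69 [89.6, 269.0, 147.2, 332.7] [[ 0.33392646 -0.38627174  0.006     ]]
0.63 [231.4, 278.1, 281.1, 300.0] [[ 0.4924227  -0.39144658  0.006     ]]
```

View pics/w14.png

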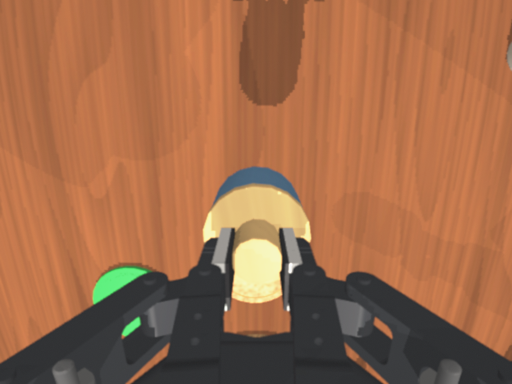

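The mat is hidden behind the pot here. I'll refine its centre from the two fixed cameras.

Run:
```python
from h import *
for n,box in (("top",(322,186,376,236)),("scene",(136,193,182,240))):
    im=cv2.imread(f"pics/{n}0.png"); x0,y0,x1,y1=box; c=cam(n)
    a=cv2.resize(im[y0:y1,x0:x1],None,fx=4,fy=4,interpolation=2).astype(int)
    g=a[:,:,1]; th=(np.percentile(g,90)+np.percentile(g,10))/2
    m=cv2.morphologyEx((g>th).astype(np.uint8),cv2.MORPH_OPEN,np.ones((9,9)))
    ct=max(cv2.findContours(m,0,1)[0],key=cv2.contourArea); e=cv2.fitEllipse(ct)
    uv=(np.array(e[0])-1.5)/4+[x0,y0]; print(n,uv,np.array(e[1])/4,unp(c,[uv],.006),unp(c,[uv],.003))
```

```text
top [349.29575348 209.68351364] [35.55760193 37.67266083] [[ 0.49148769 -0.35535898  0.006     ]] [[ 0.49194221 -0.35617004  0.003     ]]
scene [156.88506126 215.5321579 ] [29.35960579 35.74887848] [[ 0.49377069 -0.35798831  0.006     ]] [[ 0.49179256 -0.35790022  0.003     ]]
```

>>> move_arm(rows="-0.2 2 0 0 0 0 0;0 3.5 0 0 0 0 0;0 3.1 0 0 0 0 0;0 1.4 0 0 0 0 0;0 0.6 0 0 0 0 0;0 0 2 0 0 0 0;0 0 3 0 0 0 0;0 0 2.5 0 0 0 0;0 0 1 0 0 0 0;0 0 0.5 0 0 0 0;0 0 0 0 0 0 0;0 0 0 0 0 0 0;0 0 0 0 0 0 0")

```text
time_s: 32.85
eef_pos: [0.4926, -0.3586, 0.1466]
eef_rot: [0.001, 1.0, 0.0, 0.001]
wrist_force: [-0.1, -0.6, -3.2]
opening: 0.256
```

Run:
```python
from h import *
delta([0.4925,-0.3565,0.1365],0)
c=cam("wrist"); 
t=cam("top"); s=cam("scene")
a=t['color'][150:270,290:450]; b=s['color'][150:270,90:250]
cv2.imwrite("pics/m1.png",np.hstack([cv2.resize(a,(400,300)),cv2.resize(b,(400,300))]))
cv2.imwrite("pics/w15.png",c['color'])
```

```text
t 32.85 pos [ 0.4926 -0.3586  0.1466] xaxis yaw 0.05 z [ 0.0018 -0.0018 -1.    ] open 0.256 F [-0.1 -0.6 -3.2]
tool delta cm [-0.01 -0.21  1.01] rz deg 0.05
```

View pics/m1.png

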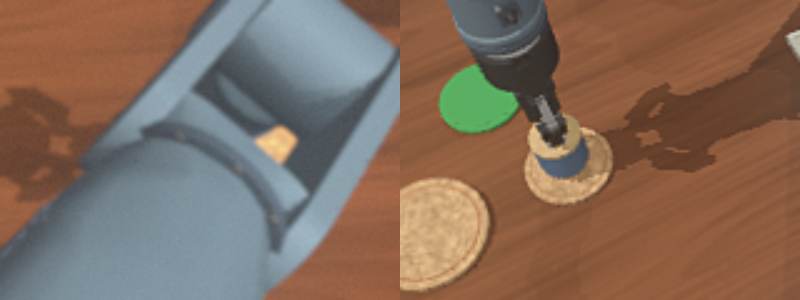

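View pics/w15.png

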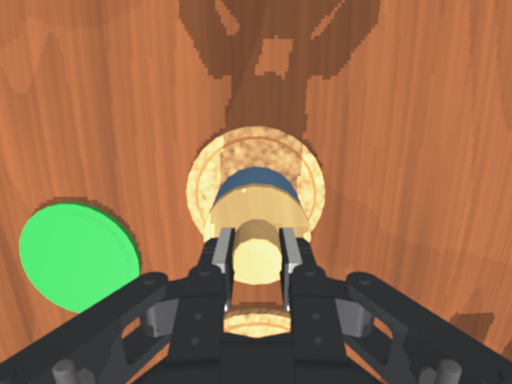

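The pot is over the mat. In the wrist view the mat spans columns 187 to 326 with the pot at 257, so x is centred. Checking y with a circle fit.

Run:
```python
from h import *
from scipy.optimize import least_squares
c=cam("wrist"); im=c['color']; g=cv2.GaussianBlur(im,(3,3),0).astype(int)
rel=g[:,:,1]
# radial edge search from guess
def circ(x,y,r,a): return proj(c,np.c_[x+r*np.cos(a),y+r*np.sin(a),np.full(len(a),.006)])
A=np.radians(np.arange(-5,186,4)); pts=[]
for a in A:
    rs=np.arange(.040,.060,.0005); uv=circ(.4925,-.3565,rs,np.full(len(rs),a)) if 0 else proj(c,np.c_[.4925+rs*np.cos(a),-.3565+rs*np.sin(a),np.full(len(rs),.006)])
    val=cv2.remap(im[:,:,1].astype(np.float32),uv[:,0].astype(np.float32)[None],uv[:,1].astype(np.float32)[None],1)[0]
    d=val[:-4]-val[4:]; i=d.argmax()
    if d[i]>25: pts.append((a,rs[i+2]))
P=np.array([(.4925+r*np.cos(a),-.3565+r*np.sin(a)) for a,r in pts])
f=lambda v:np.hypot(P[:,0]-v[0],P[:,1]-v[1])-.05
s=least_squares(f,[.4925,-.3565],loss='soft_l1',f_scale=.001); print(len(P),s.x,np.abs(s.fun).mean()); print(np.degrees([p[0] for p in pts]).round().tolist())
delta([s.x[0],s.x[1],.1365],0)
```

```text
48 [ 0.49112258 -0.35688169] 0.00021456033319486355
[-5.0, -1.0, 3.0, 7.0, 11.0, 15.0, 19.0, 23.0, 27.0, 31.0, 35.0, 39.0, 43.0, 47.0, 51.0, 55.0, 59.0, 63.0, 67.0, 71.0, 75.0, 79.0, 83.0, 87.0, 91.0, 95.0, 99.0, 103.0, 107.0, 111.0, 115.0, 119.0, 123.0, 127.0, 131.0, 135.0, 139.0, 143.0, 147.0, 151.0, 155.0, 159.0, 163.0, 167.0, 171.0, 175.0, 179.0, 183.0]
t 33.05 pos [ 0.4921 -0.3583  0.1457] xaxis yaw 0.03 z [ 7.e-04 -7.e-04 -1.e+00] open 0.253 F [-0.1  1.  -3.2]
tool delta cm [-0.1  -0.14  0.92] rz deg 0.03
```

>>> move_arm(rows="-0.1 -0.1 0.4 0 0 0 0;0 0 0.4 0 0 0 0;0 0 0.1 0 0 0 0;0 0 0 0 0 0 0;0 0 0 0 0 0 0")

```text
time_s: 33.55
eef_pos: [0.4909, -0.3571, 0.136]
eef_rot: [-0.0, 1.0, 0.0, -0.0]
wrist_force: [0.0, -0.6, -3.2]
opening: 0.256
```

>>> move_arm(rows="0 0 0.05 0 0 0 0;0 0 0.05 0 0 0 0;0 0 0 0 0 0 0;0 0 0 0 0 0 0")

```text
time_s: 33.95
eef_pos: [0.491, -0.3572, 0.1354]
eef_rot: [0.0, 1.0, 0.0, 0.0]
wrist_force: [-1.0, 0.0, 1.0]
opening: 0.253
```

Contact (force went from -3.2 to +1.0 N). Releasing and rising.

>>> move_arm(rows="0 0 0 0 0 0 0.5;0 0 0 0 0 0 1;0 0 0 0 0 0 1;0 0 0 0 0 0 1;0 0 0 0 0 0 1;0 0 0 0 0 0 1;0 0 -2 0 0 0 1;0 0 -3 0 0 0 1;0 0 -3 0 0 0 1;0 0 -3 0 0 0 1;0 -2 -3 0 0 0 1;0 -2 -2 0 0 0 1;0 0 0 0 0 0 1")

```text
time_s: 35.25
eef_pos: [0.4922, -0.3162, 0.299]
eef_rot: [0.002, 1.0, 0.001, 0.002]
wrist_force: [-0.7, -0.3, 0.4]
opening: 1.002
```

Run:
```python
from h import *
c=cam("wrist"); cv2.imwrite("pics/w16.png",c['color'])
s=cam("scene"); cv2.imwrite("pics/s16.png",s['color'])
delta([0.563,0.333,0.30],0)
```

```text
t 35.35 pos [ 0.491  -0.317   0.2953] xaxis yaw 0.08 z [ 6.e-04 -1.e-03 -1.e+00] open 1.003 F [0.4 0.  0.2]
tool delta cm [  7.29 -64.99  -0.53] rz deg 0.08
```

View pics/w16.png

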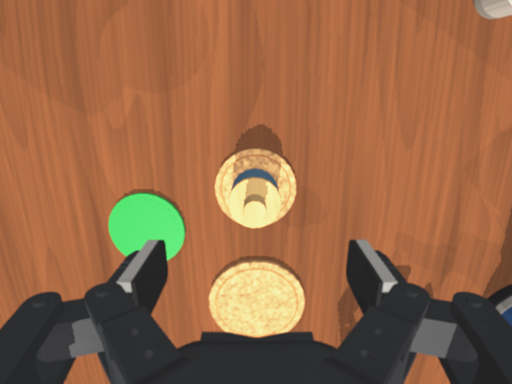

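View pics/s16.png

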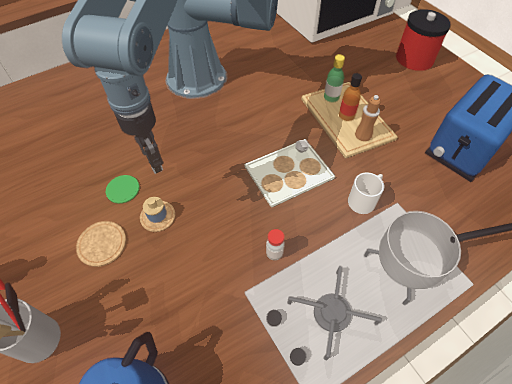

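The salt pot stands on the small cork mat (256,185 in the wrist view) and all three others stand on the board. Going to the mill.

>>> move_arm(rows="0.2 -2 0 0 0 0 1;0.4 -3.6 0 0 0 0 1;0.4 -3.8 0 0 0 0 1;0.4 -3.8 0 0 0 0 1;0.4 -3.8 0 0 0 0 1;0.4 -3.8 0 0 0 0 1;0.4 -3.8 0 0 0 0 1;0.4 -3.8 0 0 0 0 1;0.4 -3.8 0 0 0 0 1;0.4 -3.8 0 0 0 0 1;0.4 -3.8 0 0 0 0 1;0.4 -3.8 0 0 0 0 1;0.4 -3.8 0 0 0 0 1;0.4 -3.8 0 0 0 0 1;0.4 -3.8 0 0 0 0 1;0.4 -3.8 0 0 0 0 1;0.4 -3.8 0 0 0 0 1;0.6 -2.5 0 0 0 0 1;0 0 0 0 0 0 1;0 0 0 0 0 0 1")

```text
time_s: 37.35
eef_pos: [0.5617, 0.3341, 0.2931]
eef_rot: [0.001, 1.0, 0.001, -0.001]
wrist_force: [-0.4, -0.5, 0.1]
opening: 0.998
```

Run:
```python
from h import *
c=cam("wrist"); cv2.imwrite("pics/w17.png",c['color'])
delta([0.563,0.333,0.208],0)
```

```text
t 37.4 pos [0.5619 0.3334 0.2935] xaxis yaw 0.03 z [-0.0025 -0.0014 -1.    ] open 0.999 F [ 0.8  0.2 -1.3]
tool delta cm [0.13 0.02 8.55] rz deg 0.03
```

View pics/w17.png

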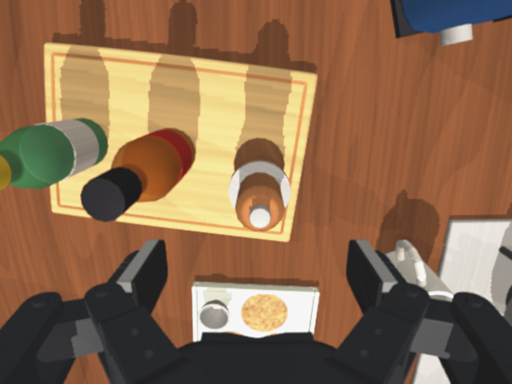

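>>> move_arm(rows="0.1 0 1.5 0 0 0 1;0 0 3 0 0 0 1;0 0 2 0 0 0 1;0 0 1.2 0 0 0 1;0 0 0.6 0 0 0 1;0 0 0.2 0 0 0 1;0 0 0 0 0 0 1;0 0 0 0 0 0 1;0 0 0 0 0 0 0;0 0 0 0 0 0 0;0 0 0 0 0 0 0;0 0 0 0 0 0 0;0 0 0 0 0 0 0;0 0 0 0 0 0 0;0 0 0 0 0 0 0;0 0 0 0 0 0 0")

```text
time_s: 39.0
eef_pos: [0.5637, 0.3341, 0.2106]
eef_rot: [-0.0, 1.0, 0.0, 0.0]
wrist_force: [-1.1, 0.2, 5.5]
opening: 0.376
```

Run:
```python
from h import *
c=cam("wrist"); cv2.imwrite("pics/w18.png",c['color'])
delta([0.564,-0.018,0.32],0)
```

```text
t 39.05 pos [0.5637 0.3341 0.2106] xaxis yaw 0.04 z [ 7.e-04  4.e-04 -1.e+00] open 0.377 F [-0.7 -0.3  5.3]
tool delta cm [ 2.000e-02  3.521e+01 -1.095e+01] rz deg 0.04
```

View pics/w18.png

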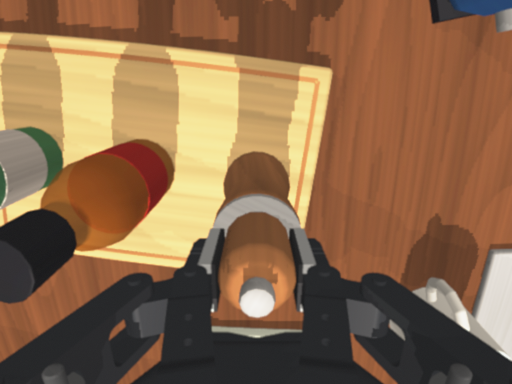

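>>> move_arm(rows="0 0 -0.5 0 0 0 0;0 0 -1.5 0 0 0 0;0 0 -2.5 0 0 0 0;0 0 -3 0 0 0 0;0 0 -2.5 0 0 0 0;0 1.6 -1 0 0 0 0;0 3 0 0 0 0 0;0 3.5 0 0 0 0 0;0 3.5 0 0 0 0 0;0 3.5 0 0 0 0 0;0 3.5 0 0 0 0 0;0 3.5 0 0 0 0 0;0 3.5 0 0 0 0 0;0 3.5 0 0 0 0 0;0 3 0 0 0 0 0;0 2 0 0 0 0 0;0 1 0 0 0 0 0;0 0 0 0 0 0 0;0 0 0 0 0 0 0")

```text
time_s: 40.95
eef_pos: [0.5634, -0.0166, 0.3198]
eef_rot: [-0.0, 1.0, 0.0, -0.0]
wrist_force: [-0.7, -0.1, -2.2]
opening: 0.374
```

Run:
```python
from h import *
c=cam("wrist"); cv2.imwrite("pics/w19.png",c['color'])
delta([0.564,-0.018,0.208],0)
```

```text
t 41.0 pos [ 0.5635 -0.0162  0.3199] xaxis yaw 0.07 z [-5.e-04  6.e-04 -1.e+00] open 0.378 F [ 0.9  0.2 -2.5]
tool delta cm [ 0.06  0.19 11.19] rz deg 0.07
```

View pics/w19.png

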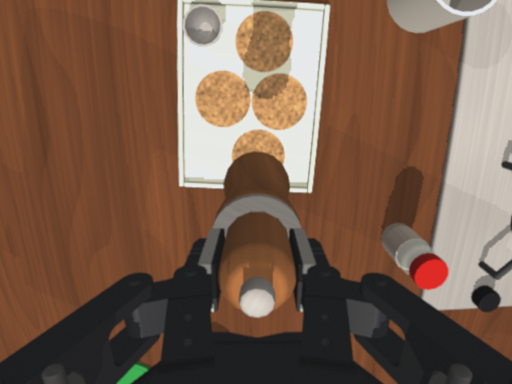

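The mill is held above the right inset. Three insets are fully visible: left (265,41), front (222,99), back (279,101). I'll refine the tray pose from them.

Run:
```python
from h import *
from scipy.optimize import least_squares
c=cam("wrist"); im=c['color']; h=cv2.cvtColor(im,cv2.COLOR_BGR2HSV)
v0=np.array([.5536,.049,np.radians(-3)])
I={'left':(.014,.067),'front':(-.032,0),'back':(.036,0)}
def tr(v,p):
    p=np.atleast_2d(p); a,s=np.cos(v[2]),np.sin(v[2]); return np.c_[v[0]+a*p[:,0]-s*p[:,1],v[1]+s*p[:,0]+a*p[:,1]]
m=cv2.GaussianBlur(h[:,:,1].astype(np.float32),(3,3),0)
E={}
for n,p in I.items():
    q=tr(v0,p)[0]; P=[]
    for a in np.radians(np.arange(0,360,6)):
        rs=np.arange(.027,.038,.0003); X=np.c_[q[0]+rs*np.cos(a),q[1]+rs*np.sin(a),np.full(len(rs),.006)]
        uv=proj(c,X).astype(np.float32); val=cv2.remap(m,uv[:,:1],uv[:,1:],1)[:,0]
        d=val[:-6]-val[6:]; i=d.argmax()
        if d[i]>40: P.append(X[i+3,:2])
    P=np.array(P); E[n]=P
    s=least_squares(lambda v:np.hypot(*(P-v[:2]).T)-v[2],[*q,.0335],loss='soft_l1',f_scale=.0005); print(n,len(P),np.round(s.x,4),'fit0',np.round(q,4))
f=lambda v:np.concatenate([np.hypot(*(E[n]-tr(v,I[n])).T)-.0335 for n in I])
s=least_squares(f,v0,loss='soft_l1',f_scale=.0005); print(s.x,np.degrees(s.x[2]))
for n,p in dict(I,right=(.014,-.067)).items(): print(n,np.round(tr(s.x,p)[0],4))
```

```text
left 60 [0.5706 0.1152 0.0329] fit0 [0.5711 0.1152]
front 60 [0.5212 0.0505 0.0328] fit0 [0.5216 0.0507]
back 60 [0.5892 0.0471 0.0329] fit0 [0.5896 0.0471]
[ 0.55322234  0.0489282  -0.05071455] -2.9057297845555716
left [0.5706 0.1151]
front [0.5213 0.0506]
back [0.5892 0.0471]
right [ 0.5638 -0.0187]
```

>>> move_arm(rows="0 0.2 1.5 0 0 0 0;0 0 3 0 0 0 0;0 0 3 0 0 0 0;0 0 2 0 0 0 0;0 0 1.2 0 0 0 0;0 0 0.5 0 0 0 0;0 0 0 0 0 0 0;0 0 0 0 0 0 0;0 0 0 0 0 0 0")

```text
time_s: 41.95
eef_pos: [0.5645, -0.0191, 0.2094]
eef_rot: [0.0, 1.0, 0.0, 0.001]
wrist_force: [-1.0, -0.1, -1.6]
opening: 0.376
```

Run:
```python
from h import *
c=cam("wrist"); cv2.imwrite("pics/w20.png",c['color'])
delta([0.5638,-0.0183,0.1986],0)
```

```text
t 42.0 pos [ 0.5644 -0.0192  0.2093] xaxis yaw 0.04 z [ 2.2e-03 -5.0e-04 -1.0e+00] open 0.377 F [ 0.4  0.1 -2.2]
tool delta cm [-0.06 -0.09  1.07] rz deg 0.04
```

View pics/w20.png

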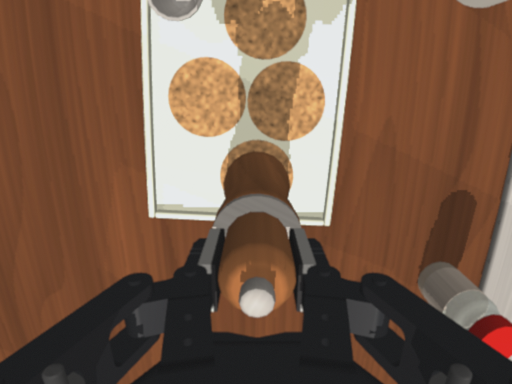

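Nearly centred over the right inset. Lowering.

>>> move_arm(rows="-0.03 -0.07 0.4 0 0 0 0;0 0 0.3 0 0 0 0;0 0 0.2 0 0 0 0;0 0 0.1 0 0 0 0;0 0 0 0 0 0 0;0 0 0 0 0 0 0")

```text
time_s: 42.6
eef_pos: [0.5635, -0.0183, 0.1986]
eef_rot: [0.0, 1.0, 0.0, 0.0]
wrist_force: [-2.6, 0.9, 5.5]
opening: 0.381
```

>>> move_arm(rows="0 0 0 0 0 0 0.6;0 0 0 0 0 0 1;0 0 0 0 0 0 1;0 0 0 0 0 0 1;0 0 0 0 0 0 1;0 0 0 0 0 0 1;0 0 -2 0 0 0 1;0 0 -3 0 0 0 1;0 0 -3 0 0 0 1;-0.5 -1.6 -1 0 0 0 1;-1 -3.6 0 0 0 0 1;-1 -3.6 0 0 0 0 1;-1 -3.6 0 0 0 0 1;-1 -3.6 0 0 0 0 1;-1 -3.6 0 0 0 0 1;-1 -3.6 0 0 0 0 1;-1 -3.6 0 0 0 0 1;-1 -3.6 0 0 0 0 1;-1 -3.6 0 0 0 0 1;-0.5 -2.3 0 0 0 0 1")

```text
time_s: 44.6
eef_pos: [0.4608, 0.3474, 0.287]
eef_rot: [-0.0, 1.0, 0.001, -0.001]
wrist_force: [0.3, -0.4, -0.8]
opening: 0.998
```

>>> move_arm(rows="0 0 0 0 0 0 1;0 0 0 0 0 0 1;0 0 0 0 0 0 1")

```text
time_s: 44.9
eef_pos: [0.4629, 0.3441, 0.2875]
eef_rot: [0.0, 1.0, 0.0, -0.0]
wrist_force: [0.3, 0.2, -1.0]
opening: 0.997
```

Run:
```python
from h import *
c=cam("wrist"); cv2.imwrite("pics/w21.png",c['color'])
delta([0.4635,0.345,0.2235],0)
```

```text
t 44.95 pos [0.4632 0.3439 0.2877] xaxis yaw -0.02 z [-6.e-04 -5.e-04 -1.e+00] open 0.995 F [-0.5  0.4  0.1]
tool delta cm [ 0.04 -0.12  6.42] rz deg -0.02
```

View pics/w21.png

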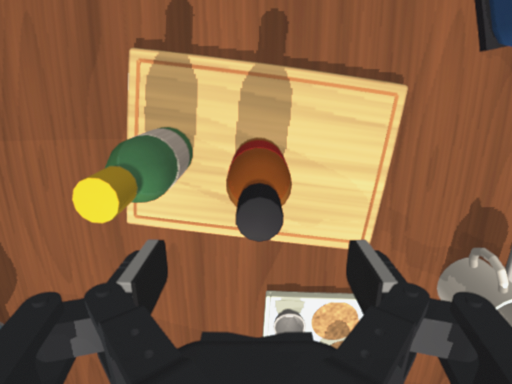

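Vinegar cap at (260,217), centred. Grasping.

>>> move_arm(rows="0.1 -0.1 1.5 0 0 0 1;0 0 2.5 0 0 0 1;0 0 1.5 0 0 0 1;0 0 0.7 0 0 0 1;0 0 0.2 0 0 0 1;0 0 0 0 0 0 1;0 0 0 0 0 0 1;0 0 0 0 0 0 0;0 0 0 0 0 0 0;0 0 0 0 0 0 0;0 0 0 0 0 0 0;0 0 0 0 0 0 0;0 0 0 0 0 0 0;0 0 0 0 0 0 0;0 0 0 0 0 0 0")

```text
time_s: 46.45
eef_pos: [0.4645, 0.3458, 0.2246]
eef_rot: [-0.0, 1.0, 0.0, 0.001]
wrist_force: [0.2, 0.4, 4.4]
opening: 0.338
```

Run:
```python
from h import *
c=cam("wrist"); cv2.imwrite("pics/w22.png",c['color'])
delta([0.5707,0.1152,0.335],0)
```

```text
t 46.5 pos [0.4645 0.3458 0.2246] xaxis yaw 0.04 z [ 1.e-03  5.e-04 -1.e+00] open 0.335 F [-0.1 -0.3  4.7]
tool delta cm [ 10.62  23.06 -11.04] rz deg 0.04
```

View pics/w22.png

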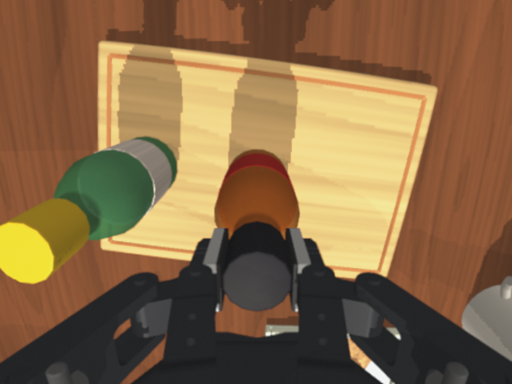

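>>> move_arm(rows="0 0 -0.5 0 0 0 0;0 0 -1.5 0 0 0 0;0 0 -2.5 0 0 0 0;0 0 -3 0 0 0 0;0 0 -2.5 0 0 0 0;0 0 -1 0 0 0 0;0.6 1.4 0 0 0 0 0;1.3 2.8 0 0 0 0 0;1.4 3 0 0 0 0 0;1.4 3 0 0 0 0 0;1.4 3 0 0 0 0 0;1.4 3 0 0 0 0 0;1.4 3 0 0 0 0 0;1.1 2.4 0 0 0 0 0;0.6 1.4 0 0 0 0 0;0 0 0 0 0 0 0;0 0 0 0 0 0 0;0 0 0 0 0 0 0")

```text
time_s: 48.3
eef_pos: [0.5697, 0.1166, 0.3336]
eef_rot: [-0.0, 1.0, 0.001, -0.001]
wrist_force: [-0.5, -0.2, -4.7]
opening: 0.334
```

Run:
```python
from h import *
c=cam("wrist"); cv2.imwrite("pics/w23.png",c['color'])
delta([0.5707,0.1155,0.223],0)
```

```text
t 48.35 pos [0.5698 0.1168 0.3338] xaxis yaw 0.12 z [-7.e-04  3.e-04 -1.e+00] open 0.332 F [ 0.8 -0.3 -3.1]
tool delta cm [ 0.1   0.13 11.08] rz deg 0.12
```

View pics/w23.png

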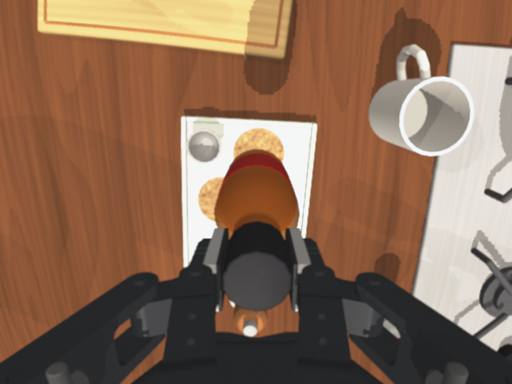

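Vinegar is above the left inset (258,147) and the mill stands upright at (250,325). Lowering.

>>> move_arm(rows="0.05 0.1 1.5 0 0 0 0;0 0 3 0 0 0 0;0 0 3 0 0 0 0;0 0 2 0 0 0 0;0 0 1.1 0 0 0 0;0 0 0.4 0 0 0 0;0 0 0 0 0 0 0;0 0 0 0 0 0 0;0 0 0 0 0 0 0")

```text
time_s: 49.25
eef_pos: [0.5716, 0.1147, 0.2255]
eef_rot: [0.0, 1.0, 0.0, 0.001]
wrist_force: [-0.7, -0.1, -3.7]
opening: 0.329
```

Run:
```python
from h import *
c=cam("wrist"); cv2.imwrite("pics/w24.png",c['color'])
delta([0.5707,0.1155,0.2126],0)
```

```text
t 49.3 pos [0.5715 0.1147 0.2253] xaxis yaw 0.04 z [ 0.0022 -0.     -1.    ] open 0.331 F [-0.3 -0.2 -3.3]
tool delta cm [-0.08 -0.08  1.27] rz deg 0.04
```

View pics/w24.png

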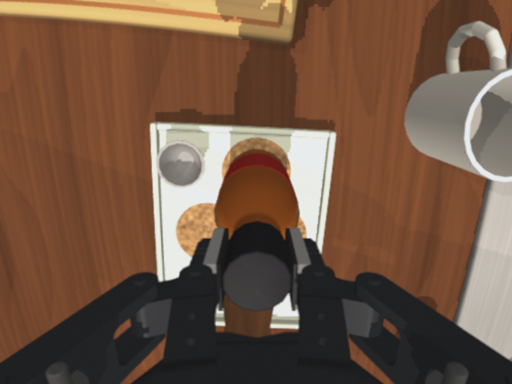

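>>> move_arm(rows="-0.03 -0.07 0.5 0 0 0 0;0 0 0.4 0 0 0 0;0 0 0.2 0 0 0 0;0 0 0.1 0 0 0 0;0 0 0 0 0 0 0;0 0 0 0 0 0 0")

```text
time_s: 49.9
eef_pos: [0.5705, 0.1154, 0.2127]
eef_rot: [0.0, 1.0, 0.0, 0.0]
wrist_force: [-3.6, 0.2, 5.4]
opening: 0.334
```

>>> move_arm(rows="0 0 0 0 0 0 0.6;0 0 0 0 0 0 1;0 0 0 0 0 0 1;0 0 0 0 0 0 1;0 0 0 0 0 0 1;0 0 0 0 0 0 1;0 0 -2 0 0 0 1;0 0 -3 0 0 0 1;0 0 -3 0 0 0 1;-1.3 -1.5 0 0 0 0 1;-2.5 -2.9 0 0 0 0 1;-2.5 -2.9 0 0 0 0 1;-2.5 -2.9 0 0 0 0 1;-2.5 -2.9 0 0 0 0 1;-2.5 -2.9 0 0 0 0 1;-2.5 -2.9 0 0 0 0 1;-2.5 -2.9 0 0 0 0 1;-1.8 -2.3 0 0 0 0 1;0 0 0 0 0 0 1;0 0 0 0 0 0 1")

```text
time_s: 51.9
eef_pos: [0.3636, 0.3566, 0.2917]
eef_rot: [0.0, 1.0, 0.001, -0.0]
wrist_force: [0.3, -0.2, -0.3]
opening: 0.998
```

Run:
```python
from h import *
c=cam("wrist"); cv2.imwrite("pics/w25.png",c['color'])
s=cam("scene"); cv2.imwrite("pics/s25.png",s['color'])
delta([0.3638,0.357,0.2222],0)
```

```text
t 52.0 pos [0.3646 0.3558 0.2918] xaxis yaw 0.01 z [-1.e-04 -4.e-04 -1.e+00] open 0.996 F [-0.6  0.1 -0.1]
tool delta cm [-0.08 -0.13  6.96] rz deg 0.01
```

View pics/w25.png

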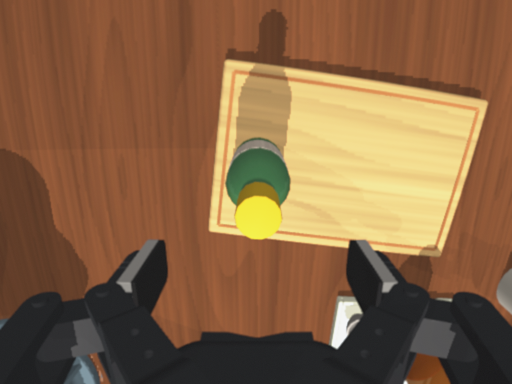

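View pics/s25.png

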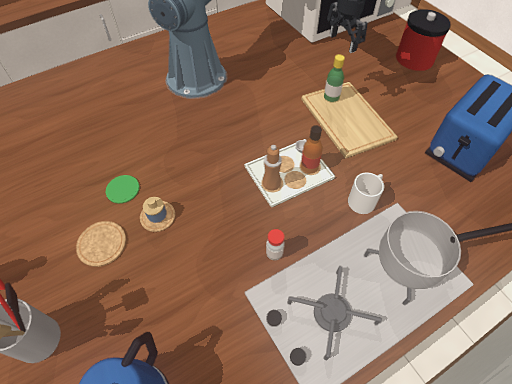

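The mill and vinegar are back on the tray, upright. The oil cap is at (258,216), centred, so I'll grasp it.

>>> move_arm(rows="0 -0.1 1.5 0 0 0 1;0 0 2.5 0 0 0 1;0 0 1.7 0 0 0 1;0 0 0.9 0 0 0 1;0 0 0.3 0 0 0 1;0 0 0 0 0 0 1;0 0 0 0 0 0 1;0 0 0 0 0 0 0;0 0 0 0 0 0 0;0 0 0 0 0 0 0;0 0 0 0 0 0 0;0 0 0 0 0 0 0;0 0 0 0 0 0 0;0 0 0 0 0 0 0;0 0 0 0 0 0 0")

```text
time_s: 53.5
eef_pos: [0.3647, 0.3575, 0.2236]
eef_rot: [-0.0, 1.0, 0.0, 0.0]
wrist_force: [0.1, 1.0, 5.4]
opening: 0.334
```

Run:
```python
from h import *
c=cam("wrist"); cv2.imwrite("pics/w26.png",c['color'])
delta([0.5213,0.0506,0.34],0)
```

```text
t 53.55 pos [0.3646 0.3575 0.2236] xaxis yaw 0.04 z [ 8.e-04  7.e-04 -1.e+00] open 0.329 F [-0.3 -0.   4.7]
tool delta cm [ 15.66  30.69 -11.65] rz deg 0.04
```

View pics/w26.png

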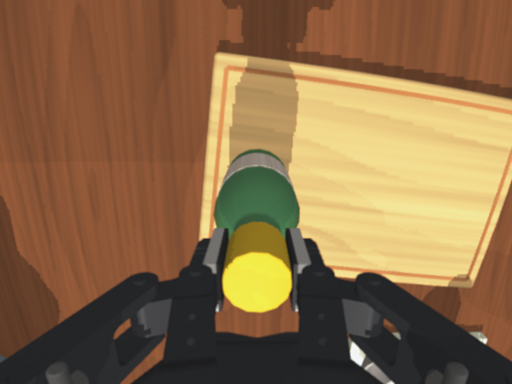

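>>> move_arm(rows="0 0 -0.5 0 0 0 0;0 0 -1.5 0 0 0 0;0 0 -3 0 0 0 0;0 0 -3.5 0 0 0 0;0 0 -3.5 0 0 0 0;0 0 -3 0 0 0 0;0.6 1.2 -1.5 0 0 0 0;1.2 2.4 -0.5 0 0 0 0;1.5 3 0 0 0 0 0;1.6 3.1 0 0 0 0 0;1.6 3.1 0 0 0 0 0;1.6 3.1 0 0 0 0 0;1.6 3.1 0 0 0 0 0;1.6 3.1 0 0 0 0 0;1.6 3.1 0 0 0 0 0;1.6 3.1 0 0 0 0 0;0.8 1.5 0 0 0 0 0;0.4 0.8 0 0 0 0 0;0 0 0 0 0 0 0;0 0 0 0 0 0 0")

```text
time_s: 55.55
eef_pos: [0.5211, 0.0523, 0.3928]
eef_rot: [-0.0, 1.0, 0.001, -0.001]
wrist_force: [0.1, -0.8, -2.7]
opening: 0.335
```

Run:
```python
from h import *
c=cam("wrist"); cv2.imwrite("pics/w27.png",c['color'])
delta([0.5213,0.0513,0.222],0)
```

```text
t 55.6 pos [0.521  0.0525 0.393 ] xaxis yaw 0.11 z [-6.e-04  6.e-04 -1.e+00] open 0.331 F [ 0.7  0.5 -2.4]
tool delta cm [ 0.04  0.13 17.1 ] rz deg 0.11
```

View pics/w27.png

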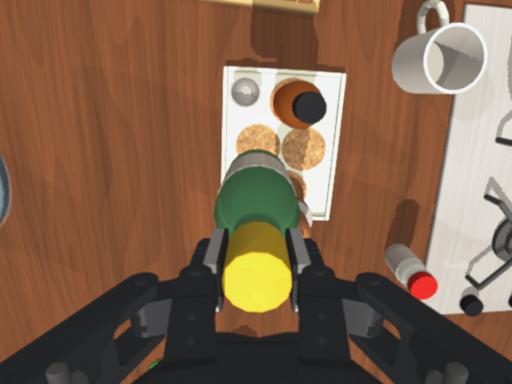

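Oil is above the front inset (258,143), with vinegar at (299,104) upright on the left inset. Lowering.

>>> move_arm(rows="0 0.1 1.5 0 0 0 0;0 0 3 0 0 0 0;0 0 3 0 0 0 0;0 0 3 0 0 0 0;0 0 3 0 0 0 0;0 0 2 0 0 0 0;0 0 1 0 0 0 0;0 0 0.5 0 0 0 0;0 0 0 0 0 0 0;0 0 0 0 0 0 0;0 0 0 0 0 0 0")

```text
time_s: 56.7
eef_pos: [0.5223, 0.0503, 0.2244]
eef_rot: [0.0, 1.0, 0.0, 0.001]
wrist_force: [0.1, -0.3, -2.6]
opening: 0.334
```

Run:
```python
from h import *
c=cam("wrist"); cv2.imwrite("pics/w28.png",c['color'])
delta([0.5213,0.0513,0.2116],0)
```

```text
t 56.75 pos [0.5222 0.0503 0.2242] xaxis yaw 0.04 z [ 2.1e-03 -3.0e-04 -1.0e+00] open 0.337 F [ 0.1 -0.1 -3. ]
tool delta cm [-0.09 -0.1   1.26] rz deg 0.04
```

View pics/w28.png

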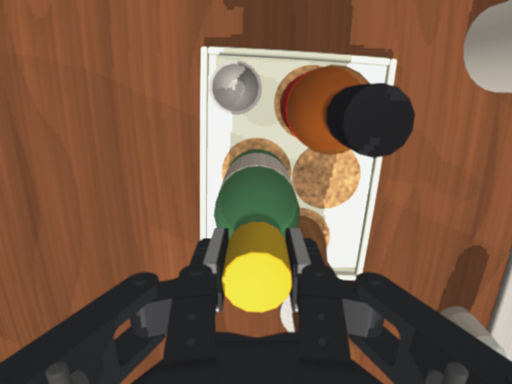

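>>> move_arm(rows="-0.03 -0.08 0.5 0 0 0 0;0 0 0.4 0 0 0 0;0 0 0.2 0 0 0 0;0 0 0.1 0 0 0 0;0 0 0 0 0 0 0;0 0 0 0 0 0 0")

```text
time_s: 57.35
eef_pos: [0.5213, 0.0512, 0.2117]
eef_rot: [0.0, 1.0, 0.0, -0.0]
wrist_force: [-3.0, -0.3, 6.3]
opening: 0.334
```

Contact. Releasing, rising and backing off to look.

>>> move_arm(rows="0 0 0 0 0 0 0.6;0 0 0 0 0 0 1;0 0 0 0 0 0 1;0 0 0 0 0 0 1;0 0 0 0 0 0 1;0 0 0 0 0 0 1;0 0 -2 0 0 0 1;0 0 -3 0 0 0 1;0 0 -3 0 0 0 1;0 0 -3 0 0 0 1;0.5 -1.5 -3 0 0 0 1;0.5 -2 -2 0 0 0 1;0.5 -1.5 -1 0 0 0 1;0 0 0 0 0 0 1;0 0 0 0 0 0 1;0 0 0 0 0 0 1")

```text
time_s: 58.95
eef_pos: [0.5357, 0.1006, 0.3798]
eef_rot: [0.0, 1.0, 0.0, -0.001]
wrist_force: [-0.6, 0.2, 0.2]
opening: 0.996
```

Run:
```python
from h import *
c=cam("wrist"); cv2.imwrite("pics/w29.png",c['color']); np.save("w29.npy",c,allow_pickle=True)
s=cam("scene"); cv2.imwrite("pics/s29.png",s['color'])
delta([0.55,0.10,0.39],0)
a=c['color'][80:300,190:350]
cv2.imwrite("pics/w29z.png",cv2.resize(a,None,fx=2.7,fy=2.7,interpolation=2))
```

```text
t 59.05 pos [0.5358 0.1005 0.38  ] xaxis yaw -0.01 z [-1.9e-03 -1.0e-04 -1.0e+00] open 0.997 F [-0.5 -0.4 -0.3]
tool delta cm [ 1.42  0.05 -1.  ] rz deg -0.01
```

View pics/w29z.png

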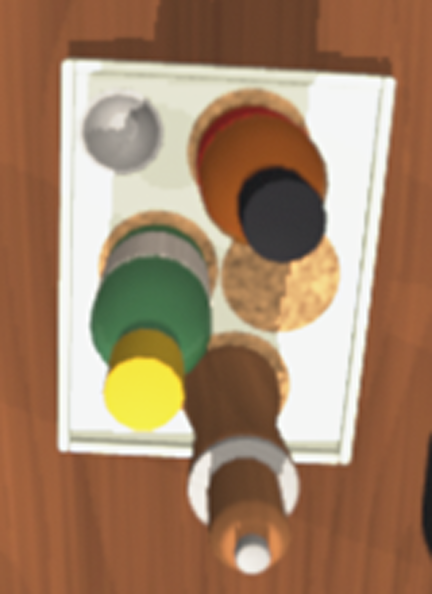

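View pics/s29.png

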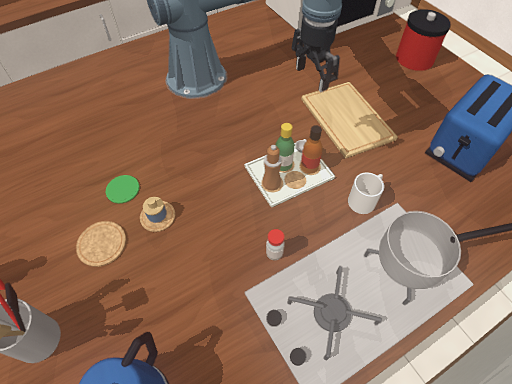

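All three are upright on their insets. A numeric check of the cap centres against the inset centres:

Run:
```python
from h import *
c=np.load("w29.npy",allow_pickle=True).item(); im=c['color']
T={'oil':((.5213,.0506),(143,393)),'vinegar':((.5707,.1152),(288,214)),'mill':((.5638,-.0187),(252,555))}
for n,(t,uv) in T.items():
    u=(np.array(uv)+.5)/2.7-.5+[190,80]; p=unp(c,[u],.172)[0]; print(n,np.round((p[:2]-t)*1000,1),'mm')
    P=proj(c,[[*t,.172]])[0]; print('  expected top px in crop',np.round((P-[190,80]+.5)*2.7-.5,0))
out=cv2.resize(im[80:300,190:350],None,fx=2.7,fy=2.7,interpolation=2)
a=np.linspace(0,6.3,60)
for n,(t,_) in T.items():
    for z,r in ((.172,.007 if n=='mill' else .015),(.006,.028)):
        q=(proj(c,np.c_[t[0]+r*np.cos(a),t[1]+r*np.sin(a),np.full(60,z)])-[190,80]+.5)*2.7-.5
        cv2.polylines(out,[np.round(q).astype(int)],True,(255,0,255) if z>.1 else (255,255,0),1)
cv2.imwrite("pics/chk.png",out)
```

```text
oil [-0.5 -0.3] mm
  expected top px in crop [144. 392.]
vinegar [0.  0.9] mm
  expected top px in crop [288. 217.]
mill [-1.8  0.6] mm
  expected top px in crop [257. 556.]
```

View pics/chk.png

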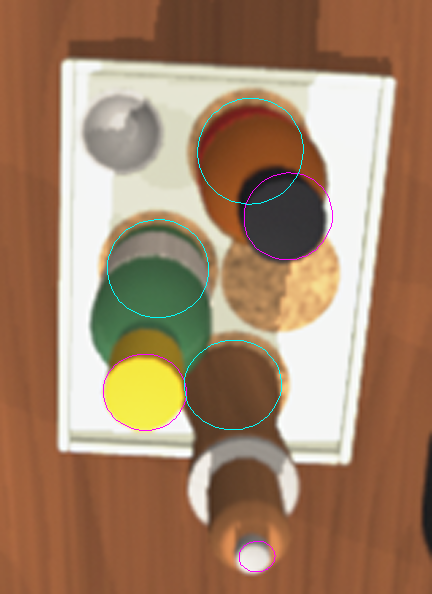

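All three are within about 2 mm of their inset centres. The bowl, mug and spice jar look the same as in the first pictures. Handing in.

Run:
```python
from h import *
print(ctrl.get_obs()['time_s']); print(ctrl.hand_in())
```

```text
59.05
the job is handed in; nothing more can be done
None
```

The job is done and handed in at 59 s of the 141 s allowed. I stood the oil, vinegar and mill on the chopping board, then moved the salt pot to the small cork mat. After that I put the mill (right), vinegar (left) and oil (front) back on the tray places where they started.

- **Tray places:** in the last wrist picture all three stand upright. Oil is about 0.6 mm from its place's centre, vinegar about 1 mm and the mill about 2 mm.
- **Salt pot:** it stands upright on the mat, set down where a circle fit put the mat's centre. I did not measure the pot again after letting go; the later pictures only show by eye that it looks centred.
- **Set-downs:** each thing was lowered until the wrist force showed it had landed, with no reading above about 8 N. At the end the gripper was open and clear of everything.
- **Bystanders:** the bowl, mug and spice jar look unmoved in the last pictures, but I did not measure their positions.
- **Disagreements:** the two fixed cameras put the mat's centre about 3 mm apart, so I used the closer wrist-camera fit. Two automatic inset measurements came out wrong because they merged with neighbouring things, so I left them out.

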